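Stow the turned frame feet in the spring-lid case

TASK

Press the button catch of the wooden case and steady the lid with the hand as it springs, so that it comes up without flying open; when it stands fully open, lower every turned wooden foot gently into a pocket of its own, base down and stem up, without dropping it. When all are in, push the lid shut, not slamming it, until the catch holds it, and leave the other things on the bench where they are.

Things in the scene. Friction and masses are not known exactly. Their poses are not given: they have to be found in the camera images.
- case: fixed wooden case, 126 (x) x 186 (y) mm; origin: centre of its underside on the bench; x from the front (catch) to the back (hinge), y along its length. Walls 5 mm, rim 56 mm above the bench. 6 pockets, each 56 x 56 mm and 48 mm deep, centres at x = -30, 30 and y = -60, 0, 60 mm, 4 mm dividers as high as the rim. Any foot goes into any pocket, one to each
- felt: the fixed grey felt that floors all the pockets: a 3 mm pad, origin at the centre of its underside, its top 8 mm above the bench
- lid (a joint): angle of the sprung hollow wooden lid (186 mm wide, walls 4 mm): 0 shut, 1.92 fully open, leaning back past upright. The hinge spring drives it open (about 3 N at the lip when shut, weakening) and holds it there; let go when shut it flies up at over 3 rad/s. Shut, it stands 57 to 99 mm above the bench, its front face flush with the case's, 132 mm from the hinge
- catch (a joint): how far the push button is down: 0 up, 0.006 fully down, sprung (1.5 to 5 N). From about 0.004 it frees the lid at once. To shut: push the lid fully down (10 to 15 N at the lip) with the button left alone; the tongue snaps under the catch by itself
- lid_hinge (a point): middle of the hinge axis at the case's back, x = 69 mm in the case frame and 57 mm above the bench; the lid turns about the case's y axis through this point. Its axes are those of the case
- lid_lip (a point): on the lid: middle of the upper face of its brass lip, a ledge 12 mm deep, 5 mm thick, 160 mm wide (y, centred), sticking out forward at the foot of the lid's front face; 62 mm above the bench when shut, this point 6 mm in front of the lid's front face, which rises 37 mm above it. Axes turn with the lid, equal to the case's when shut
- catch_top (a point): centre of the top of the steel push button, 18 (x) x 22 (y) mm, 72 mm above the bench when up (10 above the lip), on a dark block 44 mm wide (y) and 58 mm high, reaching to x = -101 mm of the case. Its back edge is 2 mm in front of the lip, so fingertips half on the button and half over the lip press the one and meet the other as it rises
- foot0_mid (a point): half-way up a turned dark wooden bun foot (may be absent), 40 mm above its flat base, z up along its stem: a rounded body 44 mm across and 34 mm high with a flat base 36 mm across, and above it an upright dowel stem 12 mm in diameter and 46 mm long to grip by; 80 mm high in all, about 70 g. It stands on the bench stem up
- foot1_mid (a point): half-way up a turned dark wooden bun foot (may be absent), 40 mm above its flat base, z up along its stem: a rounded body 44 mm across and 34 mm high with a flat base 36 mm across, and above it an upright dowel stem 12 mm in diameter and 46 mm long to grip by; 80 mm high in all, about 70 g. It stands on the bench stem up
- foot2_mid (a point): half-way up a turned dark wooden bun foot (may be absent), 40 mm above its flat base, z up along its stem: a rounded body 44 mm across and 34 mm high with a flat base 36 mm across, and above it an upright dowel stem 12 mm in diameter and 46 mm long to grip by; 80 mm high in all, about 70 g. It stands on the bench stem up
- foot3_mid (a point): half-way up a turned dark wooden bun foot (may be absent), 40 mm above its flat base, z up along its stem: a rounded body 44 mm across and 34 mm high with a flat base 36 mm across, and above it an upright dowel stem 12 mm in diameter and 46 mm long to grip by; 80 mm high in all, about 70 g. It stands on the bench stem up
- foot4_mid (a point): half-way up a turned dark wooden bun foot (may be absent), 40 mm above its flat base, z up along its stem: a rounded body 44 mm across and 34 mm high with a flat base 36 mm across, and above it an upright dowel stem 12 mm in diameter and 46 mm long to grip by; 80 mm high in all, about 70 g. It stands on the bench stem up
- foot5_mid (a point): half-way up a turned dark wooden bun foot (may be absent), 40 mm above its flat base, z up along its stem: a rounded body 44 mm across and 34 mm high with a flat base 36 mm across, and above it an upright dowel stem 12 mm in diameter and 46 mm long to grip by; 80 mm high in all, about 70 g. It stands on the bench stem up
- tape: bystander, loose, to be left where it is: roll of tape lying flat, 84 mm across, 25 mm high
- block: bystander, loose, to be left where it is: wooden block 45 x 70 x 30 mm
- glue: bystander, loose, to be left where it is: white glue bottle, 50 mm across, 110 mm high
- corner: bystander, loose, to be left where it is: L-shaped dark frame-corner sample, legs 100 mm, 20 mm high
- driver: bystander, loose, to be left where it is: screwdriver
- brush: bystander, loose, to be left where it is: brush
- pinpot: bystander, loose, to be left where it is: small pot 60 mm across, 50 mm high
Things that resemble listed ones, but are neither listed nor needed, are in the scene too. Leave any green or red look-alike of the part that bears foot0_mid alone.

How it is judged:
On the way, in this order (a step that is already met when the one before it is completed fails the run):
1. the button is pressed down (more than 4 mm) (value of joint catch above 0.004 m), for 0.02 s.
2. the lid stands fully open (above 1.75 rad) (value of joint lid above 1.75 rad), for 0.3 s.
3. with the lid open, every foot stands stem up in a pocket, let go (value of joint lid above 1.6 rad and x of foot0_mid in the frame of case between -0.058 and 0.058 m and y of foot0_mid in the frame of case between -0.088 and 0.088 m and height (world z) of each of foot0_mid, foot1_mid, foot2_mid, foot3_mid, foot4_mid, foot5_mid below 0.053 m and angle between each of foot0_mid, foot1_mid, foot2_mid, foot3_mid, foot4_mid, foot5_mid's own z axis and vertical below 0.25 rad and x of foot1_mid in the frame of case between -0.058 and 0.058 m and y of foot1_mid in the frame of case between -0.088 and 0.088 m and x of foot2_mid in the frame of case between -0.058 and 0.058 m and y of foot2_mid in the frame of case between -0.088 and 0.088 m and x of foot3_mid in the frame of case between -0.058 and 0.058 m and y of foot3_mid in the frame of case between -0.088 and 0.088 m and x of foot4_mid in the frame of case between -0.058 and 0.058 m and y of foot4_mid in the frame of case between -0.088 and 0.088 m and x of foot5_mid in the frame of case between -0.058 and 0.058 m and y of foot5_mid in the frame of case between -0.088 and 0.088 m and contact force between each of foot0, foot1, foot2, foot3, foot4, foot5 and the fingers below 0.2 N and linear speed of each of foot0, foot1, foot2, foot3, foot4, foot5 below 0.03 m/s), for 0.2 s.
At the end, for the whole second after the job is handed in: the lid is shut and caught (joint below 0.03 rad) with the button up, and every foot that is present stands in a pocket on the felt, stem up (within 0.25 rad), at rest (value of joint lid below 0.03 rad and value of joint catch below 0.002 m and x of foot0_mid in the frame of case between -0.058 and 0.058 m and y of foot0_mid in the frame of case between -0.088 and 0.088 m and height (world z) of each of foot0_mid, foot1_mid, foot2_mid, foot3_mid, foot4_mid, foot5_mid below 0.053 m and angle between each of foot0_mid, foot1_mid, foot2_mid, foot3_mid, foot4_mid, foot5_mid's own z axis and vertical below 0.25 rad and x of foot1_mid in the frame of case between -0.058 and 0.058 m and y of foot1_mid in the frame of case between -0.088 and 0.088 m and x of foot2_mid in the frame of case between -0.058 and 0.058 m and y of foot2_mid in the frame of case between -0.088 and 0.088 m and x of foot3_mid in the frame of case between -0.058 and 0.058 m and y of foot3_mid in the frame of case between -0.088 and 0.088 m and x of foot4_mid in the frame of case between -0.058 and 0.058 m and y of foot4_mid in the frame of case between -0.088 and 0.088 m and x of foot5_mid in the frame of case between -0.058 and 0.058 m and y of foot5_mid in the frame of case between -0.088 and 0.088 m and linear speed of each of foot0, foot1, foot2, foot3, foot4, foot5 below 0.03 m/s); the robot touches nothing.
It fails at once if the lid flies open or is slammed (faster than 3 rad/s) (velocity of joint lid above 3 rad/s or velocity of joint lid below -3 rad/s).
It fails at once if a foot is pressed hard onto the floor of its pocket (more than 20 N) (contact force between any of foot0, foot1, foot2, foot3, foot4, foot5 and felt above 20 N).
It fails at once if a foot is dropped into the case (falls faster than 0.35 m/s between the rim and the felt) ((x of foot0_mid in the frame of case between -0.058 and 0.058 m and y of foot0_mid in the frame of case between -0.088 and 0.088 m and height (world z) of foot0_mid between 0.051 and 0.096 m and linear speed of foot0 above 0.35 m/s) or (x of foot1_mid in the frame of case between -0.058 and 0.058 m and y of foot1_mid in the frame of case between -0.088 and 0.088 m and height (world z) of foot1_mid between 0.051 and 0.096 m and linear speed of foot1 above 0.35 m/s) or (x of foot2_mid in the frame of case between -0.058 and 0.058 m and y of foot2_mid in the frame of case between -0.088 and 0.088 m and height (world z) of foot2_mid between 0.051 and 0.096 m and linear speed of foot2 above 0.35 m/s) or (x of foot3_mid in the frame of case between -0.058 and 0.058 m and y of foot3_mid in the frame of case between -0.088 and 0.088 m and height (world z) of foot3_mid between 0.051 and 0.096 m and linear speed of foot3 above 0.35 m/s) or (x of foot4_mid in the frame of case between -0.058 and 0.058 m and y of foot4_mid in the frame of case between -0.088 and 0.088 m and height (world z) of foot4_mid between 0.051 and 0.096 m and linear speed of foot4 above 0.35 m/s) or (x of foot5_mid in the frame of case between -0.058 and 0.058 m and y of foot5_mid in the frame of case between -0.088 and 0.088 m and height (world z) of foot5_mid between 0.051 and 0.096 m and linear speed of foot5 above 0.35 m/s)).
It fails at once if a bystander is moved more than 5 cm (distance of any of tape, block, glue, corner, driver, brush, pinpot from where it was at the start of the episode above 0.05 m).
Of foot0, foot1, foot2, foot3, foot4, foot5 only 3 to 6 are there at a start; the rules pass over those that are not, and their reading is None.
At some moment in a run one of foot0, foot1, foot2, foot3, foot4, foot5 may be knocked a few centimetres aside while the robot is not near it.
It also fails if it takes over 210 s, if anything falls off the work surface, if the arm or the gripper's body presses on something with over 40 N, if the wrist force passes 120 N, or if a joint passes its speed limit or range.

ROBOT

A 6-joint arm with a two-finger parallel gripper is mounted at the origin on the work surface. World frame = base frame: x ahead of the robot, y to its left, z up, the work surface at z = 0. Lengths are in m, angles in rad, forces in N, time in s.
With the tool pointing down it reaches from about 0.375 to 0.975 m from the base axis. Payload 3.8 kg.
Tool frame: the origin (TCP) lies on the centre line of the jaws, within the pads' length; the fingertips stand 25 mm ahead of it and the grasp point (between the pads) lies 6 mm ahead of it; y points along the fingers, z is the direction in which the jaws open and shut, and the axes are right-handed (so a half turn about y gives the same grasp; the last joint's range is limited). The gripper opens to 85 mm and grips with 20 to 120 N. Pads are 22 mm wide; open, the fingers measure 114 mm over their backs; the gripper's body (76 mm by 85 mm) begins 54 mm behind the grasp point. The pads swing forward as they close: fully open they stand 13 mm farther back than shut.
Start: joints at [-1.346, 0.264, 1.604, -0, 1.274, -0.037], TCP at [0.175, -0.652, 0.256] pointing down, gripper open.
Joint ranges: [-2.63, 2.63], [-0.94, 2.18], [0.31, 2.57], [-1.31, 4.45], [0, 2.66], [-2.55, 2.55]. Speed limits (rad/s): [2.57, 2.57, 3.14, 3.14, 3.14, 3.14].

INTERFACE

Orientations are given as a rotation vector (axis times angle).
In Python, from workcell import bot gives the robot as it stands.
- The arm moves only by the shell command python3 -m jog 'ROWS' [FORCE]. ROWS is JSON, a list of rows, each a list of 5 numbers: the shift along the world's x, y, z in mm, then the turn about the world's z in degrees, then the finger opening in mm, from 0 to 85.4. A call has exactly 10 rows; each row is the pose to reach, as a shift and turn from the pose commanded when the call began; what a row does not reach only later rows make up. A row lasts 1/8 s, in which the tool goes at most 62.5 mm and 10.7 degrees, less where a joint would pass 70% of its speed; a pose out of reach is approached as far as the arm can. A call with a gripper value outside its range is refused whole. The fingers move at their own pace and stop on an object; FORCE is the grip in N (left out, the last holds). Time passes only in rows, so rows that repeat a pose let the fingers close, or fill a call up. It gives the time, the measured TCP pose, the force and the opening at its end, in the units of the state.
- bot.read_state(): the state, without advancing time (a new reading comes with each control period).
- bot.read_camera(name): name is "scene" or "top" or "wrist"; returns a dict with "pixels" (420x560x3 uint8, red, green, blue), "fx", "fy", "cx", "cy" (pixels), "dist" ([k1, k2, p1, p2, k3] as OpenCV has them; the pictures are not rectified), "R" (3x3) and "t" (3): a world point X has camera coordinates R X + t. Camera axes: x right, y down, z forward; pixel columns grow to the right and rows downward; lengths in m; the calibration is good to about 2 mm. A picture is of the moment at which its call begins. There is no depth.
- bot.finish_job(): hands the job in, once; it reports no verdict.
The state is a dict: "time": time; "q": joint angles; "joint_vel": joint speeds; "joint_torque": joint torques, N m; "tool_pos": TCP position; "tcp_rot": TCP orientation; "wrist_force": force on the tool from outside, world axes, zero at the start; "torque": the same for the moment, N m; "width": opening from 0.0 (shut) to 1.0 (fully open).
Only numpy, scipy, OpenCV 4.12 (cv2) and the standard library are available. Lean on these libraries where they do the work, as an engineer would, in place of code of your own. Each camera call takes 0.05 s, during which the arm holds its last target.

## Working session

There is one attempt and no reset: what is moved stays moved. The work goes in short steps, Python scripts to look and compute and a shell command to move; the robot and the scene stay as the last step left them, time stands still between calls to the robot, and variables do not carry over. Pictures are saved under pics/ and viewed, and the job is handed in when it is done.

```bash
ls; mkdir -p pics; cat > h.py <<'E'
import numpy as np, cv2, json
from workcell import bot
def snap(name,fn):
    c=bot.read_camera(name); p=np.array(c["pixels"]); cv2.imwrite("pics/"+fn,p[:,:,::-1]); 
    np.save("pics/"+fn+".npy",np.array([c],dtype=object),allow_pickle=True); return c
def load(fn): return np.load("pics/"+fn+".npy",allow_pickle=True)[0]
def K(c): return np.array([[c["fx"],0,c["cx"]],[0,c["fy"],c["cy"]],[0,0,1]],float)
def ray(c,u,v):
    p=cv2.undistortPoints(np.array([[[u,v]]],float),K(c),np.array(c["dist"],float))[0,0]
    R=np.array(c["R"]);t=np.array(c["t"]); return -R.T@t, R.T@np.array([p[0],p[1],1])
def onz(c,u,v,z):
    o,d=ray(c,u,v); return o+d*(z-o[2])/d[2]
def proj(c,X):
    R=np.array(c["R"]);t=np.array(c["t"]).reshape(3,1)
    return cv2.projectPoints(np.array(X,float).reshape(-1,1,3),cv2.Rodrigues(R)[0],t,K(c),np.array(c["dist"],float))[0][:,0]
E
python3 - <<'E'
from h import *
for n in ["scene","top","wrist"]:
    c=snap(n,n+"0.png"); print(n,c["fx"],c["cx"],c["cy"],c["dist"],-np.array(c["R"]).T@np.array(c["t"]))
s=bot.read_state(); print(s)
E
```

```text
pics
scene 405.31094973140995 276.225158969153 208.80072106095758 [-0.01939249  0.          0.          0.          0.        ] [ 0.88692992 -0.71839901  0.69773398]
top 419.93292836924644 282.867754990442 208.1502959452817 [0.02091495 0.         0.         0.         0.        ] [ 0.33658686 -0.03693852  1.1133221 ]
wrist 369.5281194961556 279.01187552067444 213.1987450219702 [-0.02988603  0.          0.          0.          0.        ] [ 0.25678672 -0.62869941  0.37322132]
{'time': 0.15, 'q': array([-1.34594254e+00,  2.64577897e-01,  1.60506485e+00, -3.25910228e-05,
        1.27371317e+00, -3.68918001e-02]), 'joint_vel': array([-0.00072758, -0.00266533, -0.00294124, -0.00059844, -0.00112203,
       -0.00030645]), 'joint_torque': array([ 9.26066605e-04, -5.15902984e+01, -3.67959130e+01,  5.91307227e-06,
        7.99986999e-03, -2.82602622e-05]), 'tool_pos': array([ 0.17454367, -0.6514953 ,  0.25524703]), 'tcp_rot': array([-0.27423854,  2.08367739, -2.07999737]), 'wrist_force': array([-0.64170608,  0.34058437, -0.11280766]), 'torque': array([0.02152735, 0.01534173, 0.02572349]), 'width': 0.9994066417365208}
```

View pics/scene0.png

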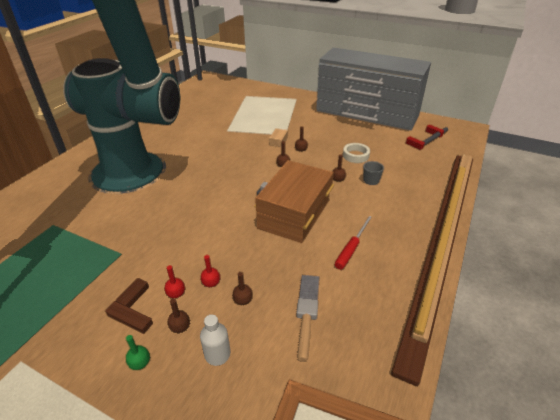

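View pics/top0.png

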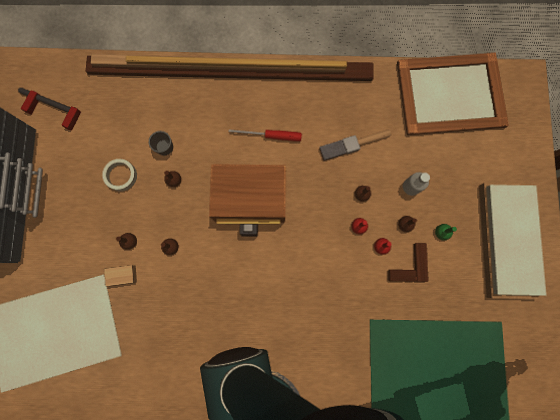

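View pics/wrist0.png

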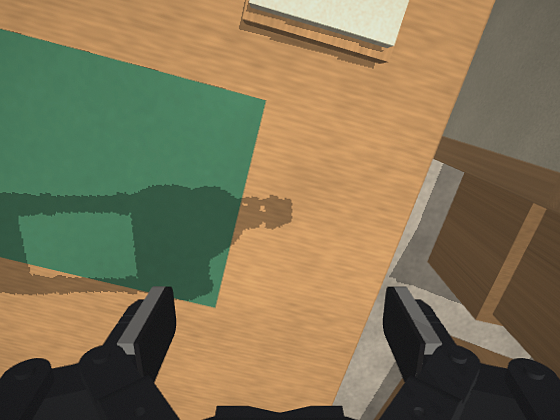

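The top view shows the case near (247,195) with its catch toward the robot (249,228). There are five dark feet at (173,179), (127,241), (170,246), (363,193) and (407,224), and red and green look-alikes near (360,226), (383,245) and (445,232). Next I measure them.

```bash
python3 - <<'E'
from h import *
c=load("top0.png"); p=c["pixels"]
a=cv2.resize(p[150:265,95:300],None,fx=3.9,fy=3.9,interpolation=cv2.INTER_CUBIC)
cv2.imwrite("pics/topA.png",a[:,:,::-1])
b=cv2.resize(p[170:300,335:470],None,fx=4.5,fy=4.5,interpolation=cv2.INTER_CUBIC)
cv2.imwrite("pics/topB.png",b[:,:,::-1])
hsv=cv2.cvtColor(p,cv2.COLOR_RGB2HSV)
for (u,v) in [(173,179),(127,241),(170,246),(363,193),(407,224),(420,260),(360,226)]: print(p[v,u],hsv[v,u])
c=load("scene0.png"); p=c["pixels"]
b=cv2.resize(p[120:250,240:400],None,fx=4.5,fy=4.5,interpolation=cv2.INTER_CUBIC)
cv2.imwrite("pics/scB.png",b[:,:,::-1])
E
```

```text
[69 38 21] [ 11 177  69]
[67 38 25] [  9 160  67]
[70 42 26] [ 11 160  70]
[43 27 14] [ 13 172  43]
[46 27 16] [ 11 166  46]
[69 38 23] [ 10 170  69]
[65 26 20] [  4 177  65]
```

View pics/topA.png

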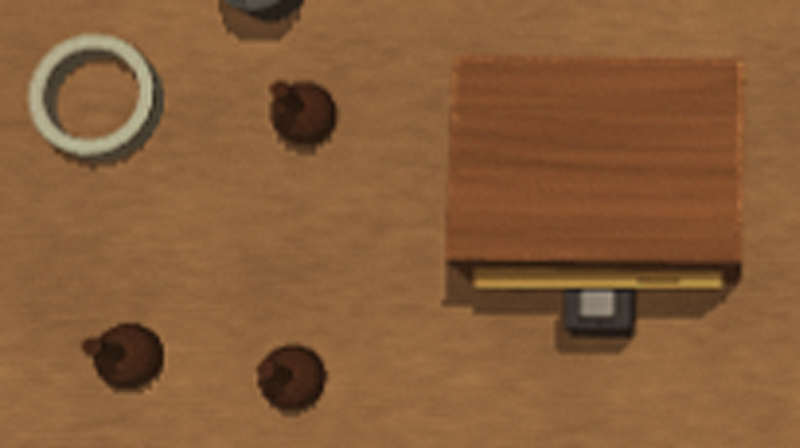

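View pics/topB.png

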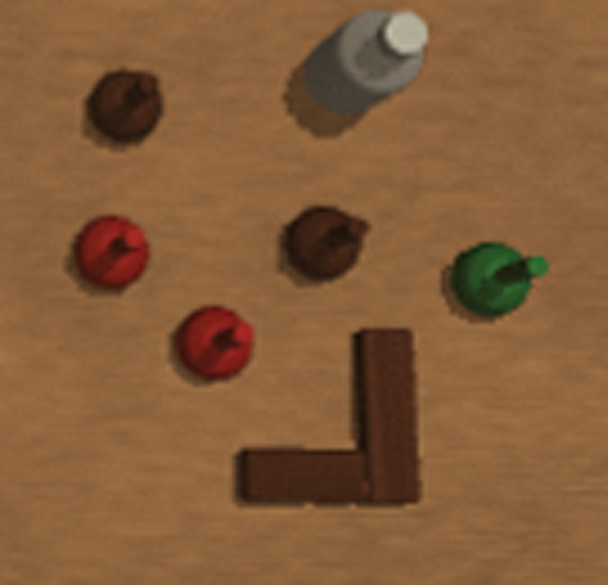

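View pics/scB.png

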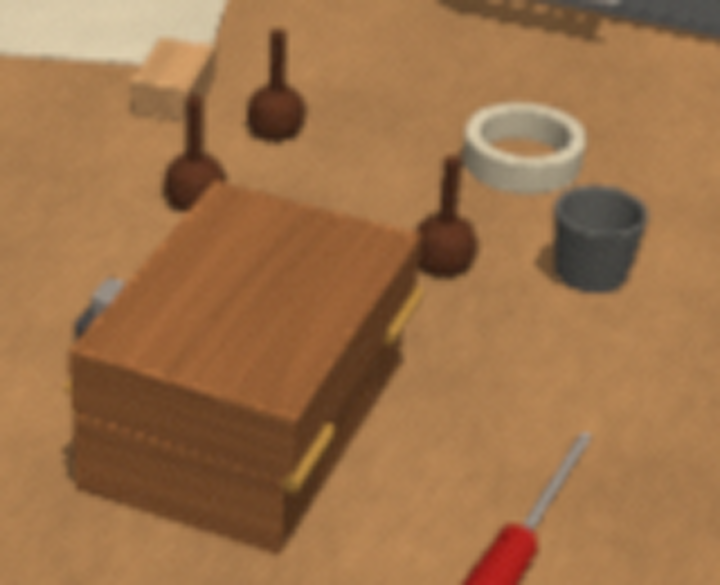

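```bash
python3 - <<'E'
from h import *
c=load("top0.png")
A=lambda x,y:((x+.5)/3.9-.5+95,(y+.5)/3.9-.5+150)
B=lambda x,y:((x+.5)/4.5-.5+335,(y+.5)/4.5-.5+170)
for n,f,b,s in [("f0",A,(304,114),(281,90)),("f1",A,(130,356),(94,346)),("f2",A,(293,378),(267,377)),("f3",B,(125,107),(147,83)),("f4",B,(321,243),(358,228)),("red1",B,(112,253),(135,243)),("red2",B,(215,343),(243,332))]:
    print(n,"body z.018",onz(c,*f(*b),.018)[:2].round(4),"tip z.08",onz(c,*f(*s),.078)[:2].round(4))
for n,x,y,z in [("BL",456,59,.099),("BR",741,60,.099),("FR",739,262,.099),("FL",447,262,.099),("lipL",473,278,.062),("lipR",723,278,.062),("btn",598,303,.072),("blkL",566,334,.058),("blkR",631,334,.058)]:
    print(n,onz(c,*A(x,y),z)[:2].round(4))
E
```

```text
f0 body z.018 [0.5976 0.2415] tip z.08 [0.5989 0.2419]
f1 body z.018 [0.4306 0.3462] tip z.08 [0.4314 0.348 ]
f2 body z.018 [0.4177 0.2381] tip z.08 [0.4136 0.2392]
f3 body z.018 [ 0.5676 -0.2649] tip z.08 [ 0.5689 -0.2651]
f4 body z.018 [ 0.4883 -0.3787] tip z.08 [ 0.4887 -0.3808]
red1 body z.018 [ 0.4802 -0.2559] tip z.08 [ 0.4781 -0.2567]
red2 body z.018 [ 0.4286 -0.3149] tip z.08 [ 0.4299 -0.3153]
BL [0.6161 0.1268]
BR [ 0.6192 -0.0548]
FR [ 0.4886 -0.0554]
FL [0.4854 0.1267]
lipL [0.4806 0.1155]
lipR [ 0.4835 -0.0459]
btn [0.4645 0.0338]
blkL [0.4458 0.0548]
blkR [0.4465 0.0129]
```

```bash
python3 - <<'E'
from h import *
s=bot.read_state(); R=cv2.Rodrigues(s["tcp_rot"])[0]; print(R.round(3))
c=load("wrist0.png"); o=-np.array(c["R"]).T@np.array(c["t"]); print("cam in tool",R.T@(o-s["tool_pos"]), "zdir", np.degrees(np.arctan2(R[1,2],R[0,2])))
yaw=.0175; O=np.array([.5503,.0357]); Rc=np.array([[np.cos(yaw),-np.sin(yaw)],[np.sin(yaw),np.cos(yaw)]])
t=O+Rc@[-.078,0]; print("target",t, (np.r_[t,.12]-s["tool_pos"])*1000)
E
```

```text
[[-0.966 -0.     0.259]
 [-0.259  0.002 -0.966]
 [-0.    -1.    -0.002]]
cam in tool [-0.08534466 -0.11796992 -0.00094486] zdir -75.00253246704695
target [0.47231194 0.03433507] [ 297.76827169  685.83037111 -135.24702966]
```

```bash
python3 -m jog '[[8,18,0,-1,0],[28,64,0,-3,0],[50,115,0,-5,0],[72,166,0,-7,0],[94,217,0,-9,0],[116,268,0,-11,0],[138,319,0,-13,0],[160,370,0,-14,0],[178,411,0,-14,0],[186,430,0,-14,0]]' 40
python3 -m jog '[[5,12,0,0,0],[20,46,-5,0,0],[40,92,-20,0,0],[60,138,-40,0,0],[80,184,-60,0,0],[98,226,-80,0,0],[108,248,-95,0,0],[112,256,-105,0,0],[112,256,-105,0,0],[112,256,-105,0,0]]'
python3 - <<'E'
from h import *
s=bot.read_state(); print(s["tool_pos"],s["wrist_force"],s["width"],s["q"])
snap("scene","scene1.png");snap("wrist","wrist1.png")
E
```

```text
time: 1.4
tool_pos: [0.3607, -0.2187, 0.2561]
tcp_rot: [-0.021, 2.212, -2.211]
wrist_force: [0.0, -0.3, -0.0]
width: -0.0
time: 2.65
tool_pos: [0.4727, 0.0331, 0.1518]
tcp_rot: [-0.018, 2.213, -2.213]
wrist_force: [0.0, -0.9, -0.3]
width: 0.003
[0.4727019  0.03311679 0.15176316] [ 0.01256737 -0.86864026 -0.26893231] 0.0026942192664800913 [ 1.76089911e-02 -2.68598796e-02  2.13116796e+00 -4.02183212e-04
  1.03678520e+00  1.57227592e+00]
```

View pics/wrist1.png

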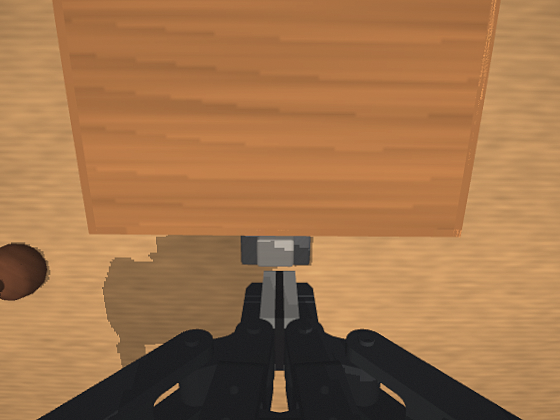

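View pics/scene1.png

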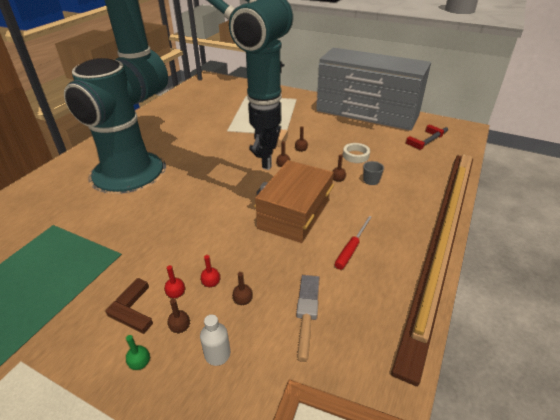

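```bash
python3 - <<'E'
from h import *
c=load("wrist1.png"); p=c["pixels"]
cv2.imwrite("pics/w1c.png",cv2.resize(p[200:320,200:360],None,fx=5,fy=5,interpolation=cv2.INTER_CUBIC)[:,:,::-1])
for u,v,z in [(90,234,.099),(460,236,.099),(256,265,.072),(294,265,.072),(241,265,.058),(312,265,.058)]: print(u,v,onz(c,u,v,z).round(4))
yaw=.0175; O=np.array([.5503,.0357]); Rc=np.array([[np.cos(yaw),-np.sin(yaw)],[np.sin(yaw),np.cos(yaw)]])
for q in [(-.063,.093),(-.063,-.093),(-.095,.011),(-.095,-.011)]: print(q,O+Rc@q)
E
```

```text
90 234 [0.4862 0.1293 0.099 ]
460 236 [ 0.488  -0.0573  0.099 ]
256 265 [0.4565 0.0473 0.072 ]
294 265 [0.4569 0.0247 0.072 ]
241 265 [0.4492 0.0578 0.058 ]
312 265 [0.4499 0.0124 0.058 ]
(-0.063, 0.093) [0.48568223 0.12758332]
(-0.063, -0.093) [ 0.48893706 -0.0583882 ]
(-0.095, 0.011) [0.45512206 0.0450359 ]
(-0.095, -0.011) [0.45550704 0.02303927]
```

View pics/w1c.png

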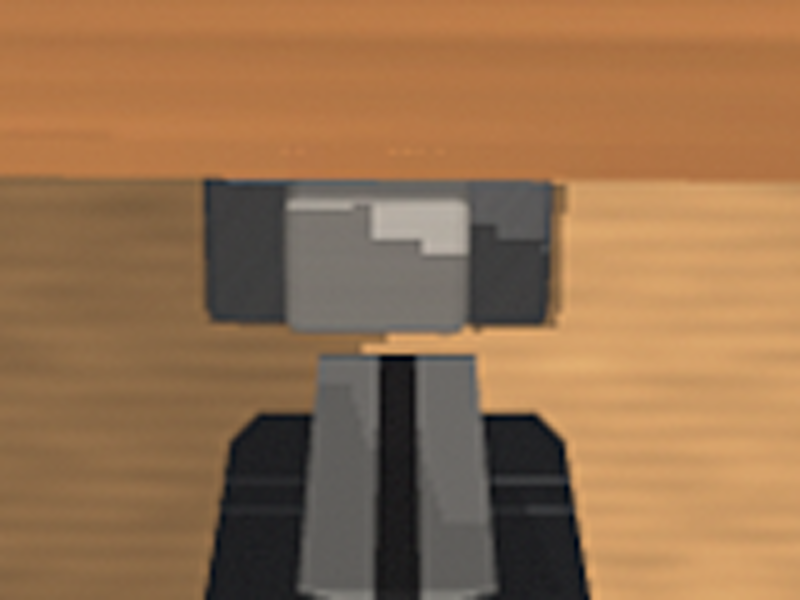

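```bash
python3 -m jog '[[0,1,-10,0,0],[0,2,-22,0,0],[0,2,-34,0,0],[0,2,-43,0,0],[0,2,-48,0,0],[0,2,-50,0,0],[0,2,-51,0,0],[0,2,-51,0,0],[0,2,-51,0,0],[0,2,-51,0,0]]'
python3 -m jog '[[0,0,-2,0,0],[0,0,-4,0,0],[0,0,-5.5,0,0],[0,0,-7,0,0],[0,0,-8,0,0],[0,0,-9,0,0],[0,0,-9.5,0,0],[0,0,-9.5,0,0],[0,0,-9.5,0,0],[0,0,-9.5,0,0]]'
python3 - <<'E'
from h import *
s=bot.read_state(); print(s["tool_pos"],s["wrist_force"],s["torque"])
snap("scene","scene2.png");snap("wrist","wrist2.png")
E
```

```text
time: 4.0
tool_pos: [0.4729, 0.036, 0.1005]
tcp_rot: [-0.019, 2.212, -2.212]
wrist_force: [0.5, -0.3, 0.1]
width: -0.001
time: 5.25
tool_pos: [0.4728, 0.036, 0.0913]
tcp_rot: [-0.019, 2.213, -2.213]
wrist_force: [-2.5, -0.2, 7.2]
width: -0.001
[0.47282559 0.03601209 0.09132689] [-2.52143969 -0.20807422  7.16417683] [-0.05175267  0.47969155  0.02287864]
```

View pics/wrist2.png

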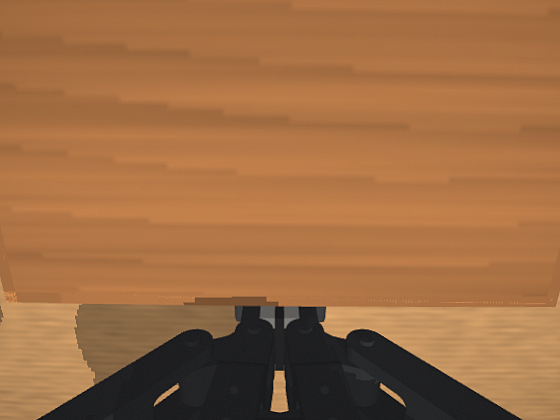

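```bash
cat > tr.py <<'E'
import numpy as np
def P(th,a,b): # lid point rel hinge (a,b) at shut
    return np.array([69+a*np.cos(th)+b*np.sin(th), 57-a*np.sin(th)+b*np.cos(th)])
def tip(th):
    e=P(th,-144,5); g=P(th,-132,5); d=np.degrees(th)
    if d<=60:
        room=12/np.cos(th); right=e[0]+room-3
        c=right-11
        if d<15: c=min(c,c) 
        z=e[1]
    elif d<90:
        w=min(1,(d-60)/8); a=12-2.5*w
        l=P(th,-132-a,5); c=l[0]+11+0.5; z=l[1]
        if d<64: z=e[1]; c=e[0]+11+.5-3*(64-d)/4*0
    else:
        c=e[0]+11+.5; z=e[1]-4
    return np.array([c,z])
E
python3 - <<'E'
from tr import *
p0=np.array([-77.2,66.3])
for i,th in enumerate(np.r_[np.arange(.08,1.99,.08)]):
    t=tip(th); d=t-p0; print(i,round(th,2),t.round(1),"dx %.1f dy %.1f dz %.1f"%(d[0],d[0]*.0175,d[1]))
E
```

```text
0 0.08 [-76.1  73.5] dx 1.1 dy 0.0 dz 7.2
1 0.16 [-74.2  84.9] dx 3.0 dy 0.1 dz 18.6
2 0.24 [-71.3  96.1] dx 5.9 dy 0.1 dz 29.8
3 0.32 [-67.5 107. ] dx 9.7 dy 0.2 dz 40.7
4 0.4 [-62.7 117.7] dx 14.5 dy 0.3 dz 51.4
5 0.48 [-56.9 127.9] dx 20.3 dy 0.4 dz 61.6
6 0.56 [-50.2 137.7] dx 27.0 dy 0.5 dz 71.4
7 0.64 [-42.6 147. ] dx 34.6 dy 0.6 dz 80.7
8 0.72 [-34.  155.7] dx 43.2 dy 0.8 dz 89.4
9 0.8 [-24.5 163.8] dx 52.7 dy 0.9 dz 97.5
10 0.88 [-14.1 171.2] dx 63.1 dy 1.1 dz 104.9
11 0.96 [ -2.6 177.8] dx 74.6 dy 1.3 dz 111.5
12 1.04 [ 10.1 183.7] dx 87.3 dy 1.5 dz 117.4
13 1.12 [ 22.8 187.6] dx 100.0 dy 1.8 dz 121.3
14 1.2 [ 33.9 190.7] dx 111.1 dy 1.9 dz 124.4
15 1.28 [ 44.7 194. ] dx 121.9 dy 2.1 dz 127.7
16 1.36 [ 55.8 196.4] dx 133.0 dy 2.3 dz 130.1
17 1.44 [ 67.  197.9] dx 144.2 dy 2.5 dz 131.6
18 1.52 [ 78.3 198.6] dx 155.5 dy 2.7 dz 132.3
19 1.6 [ 89.7 196.8] dx 166.9 dy 2.9 dz 130.5
20 1.68 [101.2 195.6] dx 178.4 dy 3.1 dz 129.3
21 1.76 [112.5 193.5] dx 189.7 dy 3.3 dz 127.2
22 1.84 [123.6 190.5] dx 200.8 dy 3.5 dz 124.2
23 1.92 [134.5 186.6] dx 211.7 dy 3.7 dz 120.3
```

```bash
python3 -m jog '[[1,0,7,0,0],[3,0,18,0,0],[6,0,30,0,0],[10,0,41,0,0],[14,0,51,0,0],[20,0,62,0,0],[27,0.5,71,0,0],[34,0.5,81,0,0],[39,1,86,0,0],[43,1,89,0,0]]'
python3 - <<'E'
from h import *
s=bot.read_state(); print(s["tool_pos"],s["wrist_force"])
c=snap("scene","scene3.png")
cv2.imwrite("pics/s3c.png",cv2.resize(c["pixels"][50:250,180:400],None,fx=3,fy=3)[:,:,::-1])
E
```

```text
time: 6.6
tool_pos: [0.5155, 0.0365, 0.1813]
tcp_rot: [-0.021, 2.212, -2.215]
wrist_force: [-10.0, -1.6, 12.1]
width: 0.004
[0.51552908 0.03653967 0.181258  ] [-9.98493943 -1.56944043 12.1337797 ]
```

View pics/s3c.png

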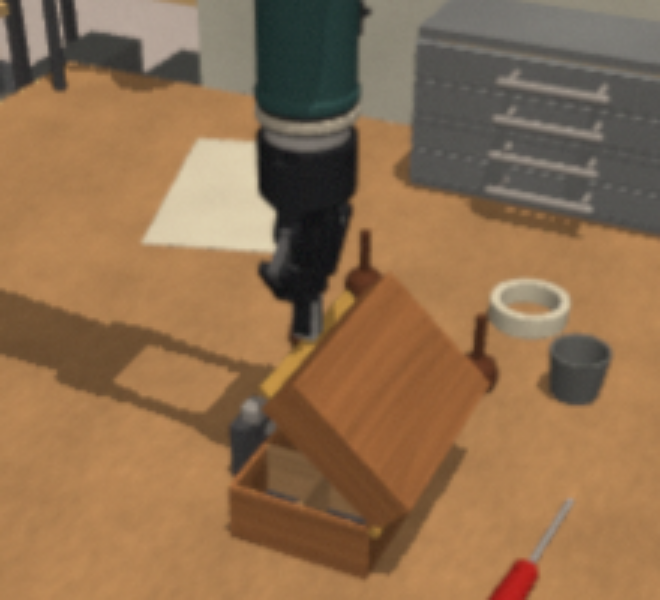

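```bash
python3 - <<'E'
from tr import *
p0=np.array([-34.0,155.7])
for th in np.arange(.72,1.98,.08):
    e=P(th,-144,5); g=P(th,-132,5)
    if th<1.1: c=e[0]+12/np.cos(th)-11-6; z=e[1]
    else: 
        a=12-2.5*min(1,(th-1.1)/.15); l=P(th,-132-a,5); c=l[0]+11.5; z=l[1]
        if th>1.55: c=e[0]+11.5; z=e[1]-4
    t=np.array([c,z])
    d=t-p0; print(round(th,2),t.round(1),"Lx-edge %.1f"%(c-11-e[0]),"dx %.1f dz %.1f"%(d[0],d[1]))
E
```

```text
0.72 [-37.  155.7] Lx-edge -12.0 dx -3.0 dz 0.0
0.8 [-27.5 163.8] Lx-edge -10.8 dx 6.5 dz 8.1
0.88 [-17.1 171.2] Lx-edge -9.2 dx 16.9 dz 15.5
0.96 [ -5.6 177.8] Lx-edge -7.1 dx 28.4 dz 22.1
1.04 [  7.1 183.7] Lx-edge -4.3 dx 41.1 dz 28.0
1.12 [ 22.4 188.5] Lx-edge 0.6 dx 56.4 dz 32.8
1.2 [ 33.6 191.5] Lx-edge 1.1 dx 67.6 dz 35.8
1.28 [ 44.7 194. ] Lx-edge 1.2 dx 78.7 dz 38.3
1.36 [ 55.8 196.4] Lx-edge 1.0 dx 89.8 dz 40.7
1.44 [ 67.  197.9] Lx-edge 0.8 dx 101.0 dz 42.2
1.52 [ 78.3 198.6] Lx-edge 0.6 dx 112.3 dz 42.9
1.6 [ 89.7 196.8] Lx-edge 0.5 dx 123.7 dz 41.1
1.68 [101.2 195.6] Lx-edge 0.5 dx 135.2 dz 39.9
1.76 [112.5 193.5] Lx-edge 0.5 dx 146.5 dz 37.8
1.84 [123.6 190.5] Lx-edge 0.5 dx 157.6 dz 34.8
1.92 [134.5 186.6] Lx-edge 0.5 dx 168.5 dz 30.9
```

```bash
python3 -m jog '[[-2,0,2,0,0],[1,0,5,0,0],[6,0,9,0,0],[11,0,12,0,0],[17,0,16,0,0],[23,0,19,0,0],[29,0.5,22,0,0],[35,0.5,25,0,0],[41,0.5,28,0,0],[41,0.5,28,0,0]]'
python3 - <<'E'
from h import *
s=bot.read_state(); print(s["tool_pos"],s["wrist_force"])
c=snap("scene","scene4.png")
cv2.imwrite("pics/s4c.png",cv2.resize(c["pixels"][50:250,180:400],None,fx=3,fy=3)[:,:,::-1])
E
```

```text
time: 7.9
tool_pos: [0.5588, 0.0372, 0.2124]
tcp_rot: [-0.015, 2.21, -2.211]
wrist_force: [-7.6, -1.5, 18.7]
width: 0.001
[0.55877344 0.03721722 0.21239335] [-7.58631358 -1.49107078 18.68934251]
```

View pics/s4c.png

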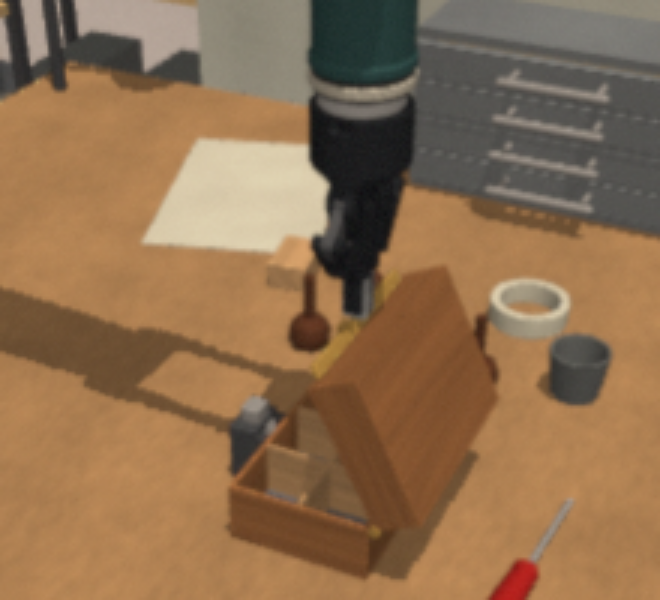

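```bash
python3 -m jog '[[2,0,4,0,0],[6,0,6,0,0],[11,0,7,0,0],[16,0,7,0,0],[21,0,8,0,0],[27,0.5,8.5,0,0],[33,0.5,9,0,0],[39,0.5,10,0,0],[44,0.5,11,0,0],[44,0.5,11,0,0]]'
python3 - <<'E'
from h import *
s=bot.read_state(); print(s["tool_pos"],s["wrist_force"])
c=snap("scene","scene5.png")
cv2.imwrite("pics/s5c.png",cv2.resize(c["pixels"][50:250,180:400],None,fx=3,fy=3)[:,:,::-1])
E
```

```text
time: 9.2
tool_pos: [0.6056, 0.0377, 0.225]
tcp_rot: [-0.006, 2.206, -2.207]
wrist_force: [-0.3, -2.9, 20.0]
width: 0.002
[0.60558357 0.03765884 0.22501279] [-0.3083399  -2.8595008  19.97192054]
```

View pics/s5c.png

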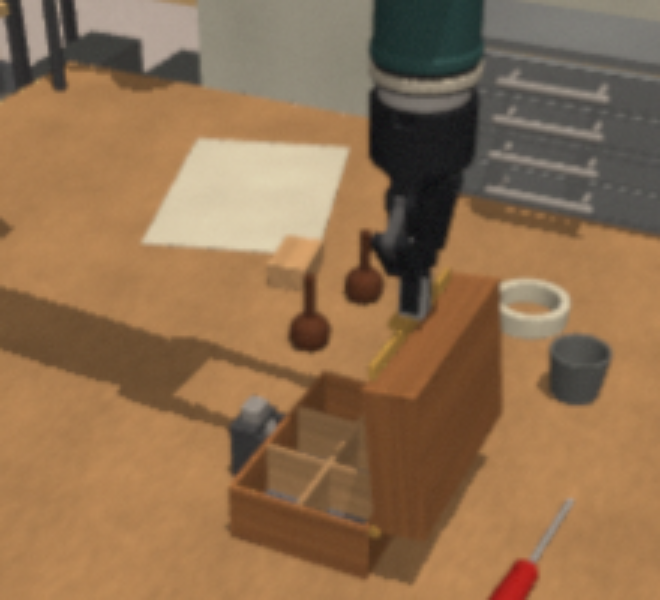

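```bash
python3 -m jog '[[4,0,1,0,0],[9,0,1.5,0,0],[15,0,2,0,0],[21,0.5,1.5,0,0],[27,0.5,1,0,0],[33,0.5,0.5,0,0],[40,0.5,-0.5,0,0],[46,1,-2,0,0],[52,1,-3.5,0,0],[58,1,-5.5,0,0]]'
python3 - <<'E'
from h import *
s=bot.read_state(); print(s["tool_pos"],s["wrist_force"])
c=snap("scene","scene6.png")
cv2.imwrite("pics/s6c.png",cv2.resize(c["pixels"][50:250,180:400],None,fx=3,fy=3)[:,:,::-1])
E
```

```text
time: 10.5
tool_pos: [0.6647, 0.0382, 0.219]
tcp_rot: [-0.003, 2.204, -2.207]
wrist_force: [5.7, -3.8, 14.9]
width: 0.001
[0.66469401 0.03819252 0.21896398] [ 5.6647761  -3.77830548 14.89663211]
```

View pics/s6c.png

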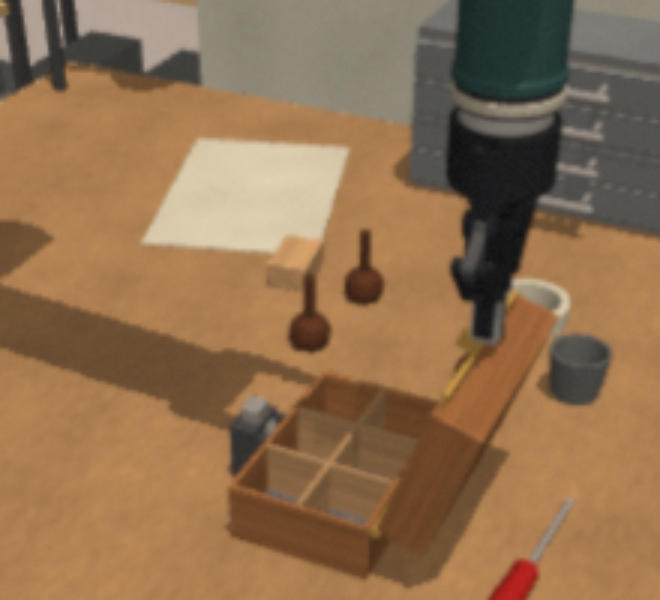

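```bash
python3 -m jog '[[0,0,6,0,0],[0,0,16,0,0],[0,0,32,0,0],[0,0,50,0,0],[-5,5,62,8,0],[-20,18,70,18,0],[-42,35,75,28,20],[-66,54,80,38,40],[-90,73,80,48,45],[-110,90,80,58,45]]'
python3 -m jog '[[-14,12,0,8,45],[-34,30,0,16,45],[-56,48,0,24,45],[-75,62,0,30,45],[-90,72,0,32,45],[-98,75,0,32,45],[-98,75,0,32,45],[-98,75,0,32,45],[-98,75,0,32,45],[-98,75,0,32,45]]'
python3 - <<'E'
from h import *
s=bot.read_state(); print(s["tool_pos"],s["wrist_force"],s["q"],s["width"])
c=snap("scene","scene7.png");snap("top","top7.png");snap("wrist","wrist7.png")
E
```

```text
time: 11.8
tool_pos: [0.5479, 0.1297, 0.2947]
tcp_rot: [-0.905, 1.591, -1.591]
wrist_force: [-0.6, -0.3, -0.4]
width: 0.525
time: 13.05
tool_pos: [0.451, 0.2037, 0.2931]
tcp_rot: [-1.217, 1.197, -1.197]
wrist_force: [-0.3, 0.2, -0.2]
width: 0.529
[0.45100014 0.20374793 0.29313538] [-0.33969633  0.20846773 -0.18784343] [ 3.74013124e-01 -1.03502919e-01  1.93121469e+00 -3.89932833e-05
  1.31418986e+00  3.57345931e-01] 0.5287682242739422
```

View pics/top7.png

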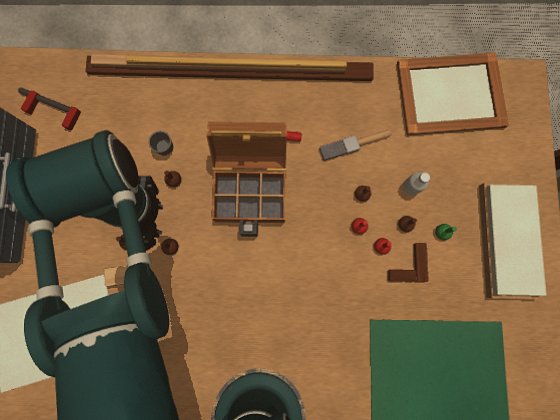

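View pics/wrist7.png

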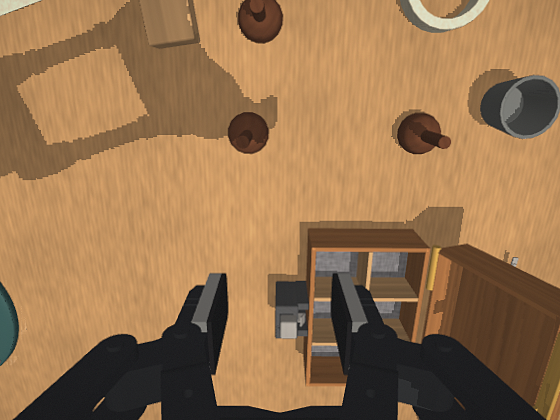

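View pics/scene7.png

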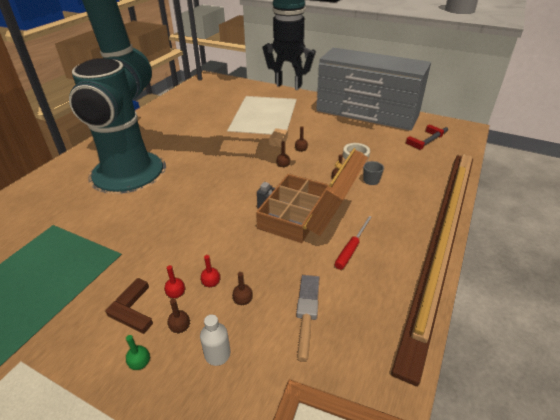

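```bash
python3 - <<'E'
from h import *
c=load("wrist7.png"); p=c["pixels"]
g=p.astype(int); m=((g.sum(2)<200)&(g[:,:,0]>1.4*g[:,:,2])).astype(np.uint8)
cv2.imwrite("pics/w7c.png",cv2.resize(p[90:260,220:470],None,fx=3.2,fy=3.2,interpolation=cv2.INTER_CUBIC)[:,:,::-1])
for n,b,t in [("f2",(248.5,132.5),(243.5,142)),("f0",(418.5,133),(444,141.5)),("f1",(260,19),(256,10))]:
    print(n,onz(c,*b,.018).round(4),onz(c,*t,.079).round(4))
for u,v in [(308,230),(428,232),(307,384)]: print(onz(c,u,v,.056).round(4))
t=load("top7.png")
cv2.imwrite("pics/t7c.png",cv2.resize(t["pixels"][115:245,150:310],None,fx=5,fy=5,interpolation=cv2.INTER_CUBIC)[:,:,::-1])
E
```

```text
f2 [0.4188 0.2416 0.018 ] [0.4191 0.2406 0.079 ]
f0 [0.5977 0.2444 0.018 ] [0.5989 0.2444 0.079 ]
f1 [0.4308 0.3495 0.018 ] [0.4305 0.3467 0.079 ]
[0.4824 0.1479 0.056 ]
[0.6076 0.1476 0.056 ]
[ 0.49   -0.0547  0.056 ]
```

View pics/w7c.png

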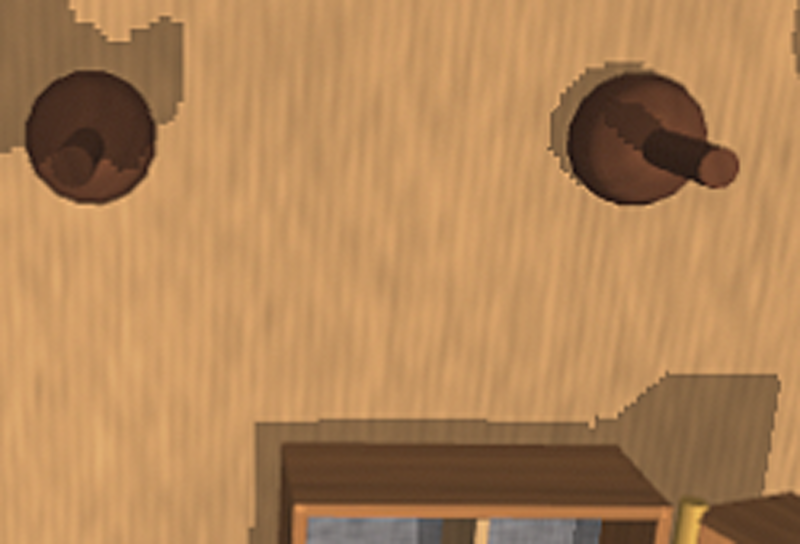

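View pics/t7c.png

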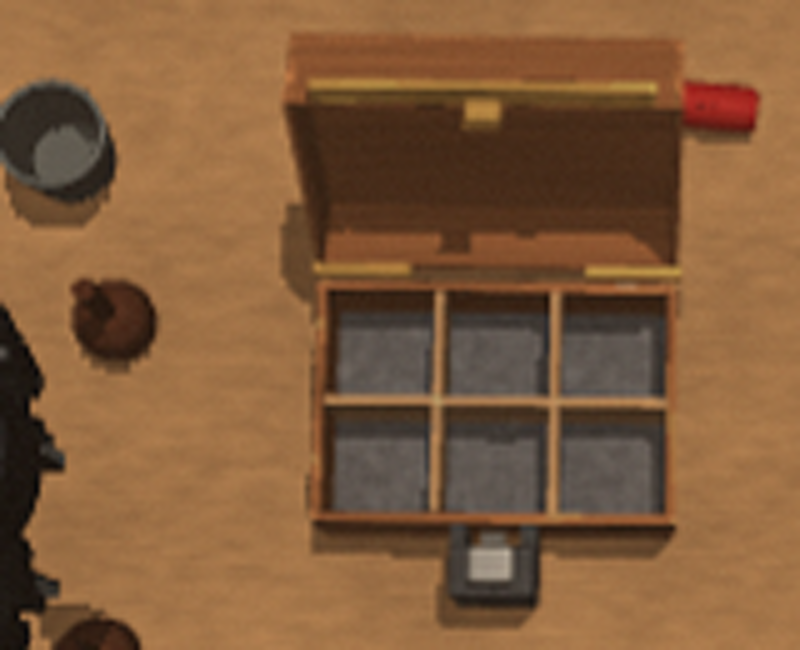

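```bash
python3 - <<'E'
from h import *
c=load("wrist7.png")
for x,y in [(293,505),(668,505)]: print("w",onz(c,220+x/3.2,90+y/3.2,.056).round(4))
t=load("top7.png"); q=[]
for x,y in [(318,285),(677,285),(672,525),(313,522)]: q.append(onz(t,150+x/5-.4,115+y/5-.4,.056)); print("t",q[-1].round(4))
print(np.mean(q,0))
yaw=.0175; O=np.array([.5503,.036]); Rc=np.array([[np.cos(yaw),-np.sin(yaw)],[np.sin(yaw),np.cos(yaw)]])
for k in [(-.063,.093),(.063,.093),(.063,-.093),(-.063,-.093)]: print(k,(O+Rc@k).round(4))
for k in [(x,y) for x in(-.03,.03) for y in (.06,0,-.06)]: print("pocket",k,(O+Rc@k).round(4))
E
```

```text
w [0.487  0.1278 0.056 ]
w [0.6111 0.1297 0.056 ]
t [0.6098 0.1287 0.056 ]
t [ 0.6135 -0.0568  0.056 ]
t [ 0.4878 -0.056   0.056 ]
t [0.4862 0.126  0.056 ]
[0.5493531 0.0354592 0.056    ]
(-0.063, 0.093) [0.4857 0.1279]
(0.063, 0.093) [0.6117 0.1301]
(0.063, -0.093) [ 0.6149 -0.0559]
(-0.063, -0.093) [ 0.4889 -0.0581]
pocket (-0.03, 0.06) [0.5193 0.0955]
pocket (-0.03, 0) [0.5203 0.0355]
pocket (-0.03, -0.06) [ 0.5214 -0.0245]
pocket (0.03, 0.06) [0.5792 0.0965]
pocket (0.03, 0) [0.5803 0.0365]
pocket (0.03, -0.06) [ 0.5813 -0.0235]
```

```bash
python3 -m jog '[[-10,10,-20,0,45],[-25,26,-60,0,45],[-33,36,-100,0,45],[-33,36,-140,0,45],[-33,36,-175,0,45],[-33,36,-200,0,45],[-33,36,-213,0,45],[-33,36,-216,0,45],[-33,36,-216,0,8],[-33,36,-216,0,5]]' 40
python3 -m jog '[[0,0,0,0,5],[0,0,0,0,5],[0,0,0,0,5],[0,0,4,0,5],[0,0,15,0,5],[0,0,40,0,5],[0,0,70,0,5],[0,0,100,0,5],[0,0,120,0,5],[0,0,125,0,5]]'
python3 - <<'E'
from h import *
s=bot.read_state(); print(s["tool_pos"],s["wrist_force"],s["width"])
c=snap("scene","scene8.png");snap("wrist","wrist8.png")
E
```

```text
time: 14.45
tool_pos: [0.4186, 0.2405, 0.0784]
tcp_rot: [-1.215, 1.195, -1.197]
wrist_force: [0.1, 0.1, -0.3]
width: 0.119
time: 15.7
tool_pos: [0.4186, 0.2404, 0.2043]
tcp_rot: [-1.214, 1.195, -1.197]
wrist_force: [0.2, 0.3, 0.0]
width: 0.122
[0.41856392 0.24043684 0.20427839] [0.20389416 0.28532127 0.01237   ] 0.12192620621730302
```

View pics/wrist8.png

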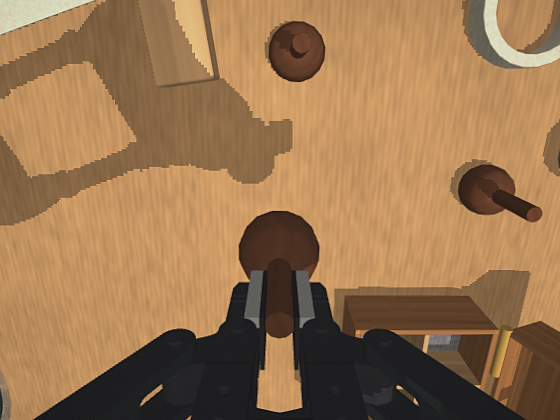

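```bash
python3 -m jog '[[8,-7,0,0,5],[28,-25,0,0,5],[54,-48,0,0,5],[80,-72,0,0,5],[106,-95,0,0,5],[132,-118,0,0,5],[150,-134,0,0,5],[159,-142,0,0,5],[161,-144,0,0,5],[161,-144,0,0,5]]'
python3 - <<'E'
from h import *
s=bot.read_state(); print(s["tool_pos"],s["wrist_force"],s["width"])
c=snap("wrist","wrist9.png")
E
```

```text
time: 17.05
tool_pos: [0.5781, 0.0964, 0.2021]
tcp_rot: [-1.218, 1.197, -1.195]
wrist_force: [-0.1, 1.3, -1.0]
width: 0.125
[0.57814701 0.09644682 0.20207375] [-0.14909768  1.3060499  -0.95853792] 0.12478604225886736
```

View pics/wrist9.png

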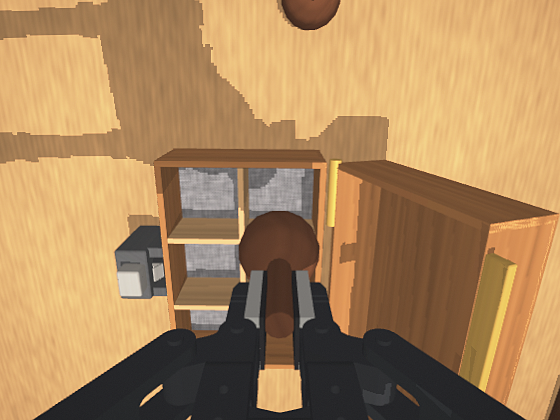

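```bash
python3 -m jog '[[1,0,-12,0,5],[1,0,-32,0,5],[1,0,-52,0,5],[1,0,-70,0,5],[1,0,-86,0,5],[1,0,-98,0,5],[1,0,-106,0,5],[1,0,-111,0,5],[1,0,-114,0,5],[1,0,-114,0,5]]'
python3 -m jog '[[0,0,-0.5,0,5],[0,0,-1,0,5],[0,0,-1,0,5],[0,0,-1,0,14],[0,0,-1,0,24],[0,0,-1,0,30],[0,0,10,0,34],[0,0,30,0,36],[0,0,60,0,40],[0,0,90,0,45]]'
python3 - <<'E'
from h import *
s=bot.read_state(); print(s["tool_pos"],s["wrist_force"],s["width"])
c=snap("wrist","wrist10.png")
E
```

```text
time: 18.35
tool_pos: [0.5799, 0.096, 0.0885]
tcp_rot: [-1.217, 1.196, -1.197]
wrist_force: [0.1, -0.5, 0.2]
width: 0.123
time: 19.6
tool_pos: [0.5801, 0.0961, 0.1809]
tcp_rot: [-1.216, 1.195, -1.197]
wrist_force: [0.6, -0.1, -0.2]
width: 0.526
[0.58014523 0.09607092 0.1809225 ] [ 0.64024604 -0.06172775 -0.23160105] 0.5256717518467657
```

View pics/wrist10.png

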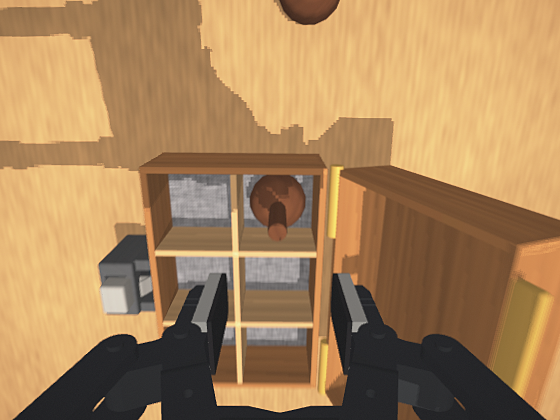

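```bash
python3 -m jog '[[2,10,10,0,45],[8,35,25,0,45],[14,62,40,0,45],[18,85,50,0,45],[18,98,55,0,45],[18,100,55,0,45],[18,100,55,0,45],[18,100,55,0,45],[18,100,55,0,45],[18,100,55,0,45]]'
python3 - <<'E'
from h import *
s=bot.read_state(); print(s["tool_pos"],s["wrist_force"],s["width"])
c=snap("wrist","wrist11.png")
E
```

```text
time: 20.9
tool_pos: [0.5977, 0.1955, 0.2332]
tcp_rot: [-1.217, 1.197, -1.197]
wrist_force: [-1.2, -0.3, 0.8]
width: 0.525
[0.59768013 0.19554603 0.23316119] [-1.20093124 -0.31114612  0.80787976] 0.5254889171123998
```

View pics/wrist11.png

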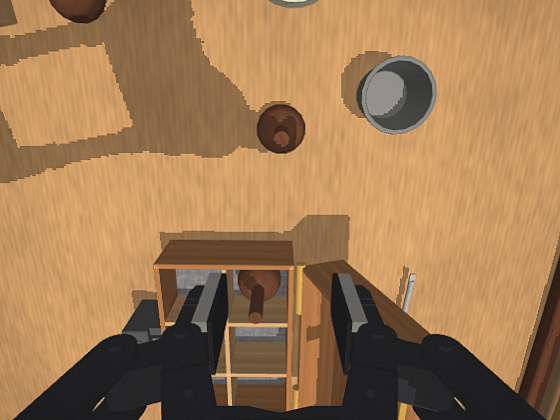

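```bash
python3 - <<'E'
from h import *
c=load("wrist11.png")
print(onz(c,281,128.5,.018).round(4),onz(c,281,141,.079).round(4), onz(c,257,317,.087).round(4))
E
```

```text
[0.5992 0.2446 0.018 ] [0.599  0.2423 0.079 ] [0.5814 0.0964 0.087 ]
```

```bash
python3 -m jog '[[1,12,-10,0,45],[1,34,-35,0,45],[1,47,-70,0,45],[1,47,-105,0,45],[1,47,-133,0,45],[1,47,-149,0,45],[1,47,-155,0,45],[1,47,-155,0,30],[1,47,-155,0,8],[1,47,-155,0,5]]' 40
python3 -m jog '[[0,0,0,0,5],[0,0,0,0,5],[0,0,0,0,5],[0,0,4,0,5],[0,0,15,0,5],[0,0,40,0,5],[0,0,70,0,5],[0,0,100,0,5],[0,0,120,0,5],[0,0,125,0,5]]'
python3 - <<'E'
from h import *
s=bot.read_state(); print(s["tool_pos"],s["wrist_force"],s["width"])
c=snap("wrist","wrist12.png")
E
```

```text
time: 22.2
tool_pos: [0.5996, 0.2433, 0.0796]
tcp_rot: [-1.215, 1.195, -1.197]
wrist_force: [0.6, 0.6, 1.1]
width: 0.121
time: 23.45
tool_pos: [0.5995, 0.2433, 0.2052]
tcp_rot: [-1.215, 1.195, -1.197]
wrist_force: [-0.2, -0.4, -0.3]
width: 0.12
[0.59951713 0.24331199 0.2052364 ] [-0.15293104 -0.3670052  -0.32619918] 0.11962948600543977
```

View pics/wrist12.png

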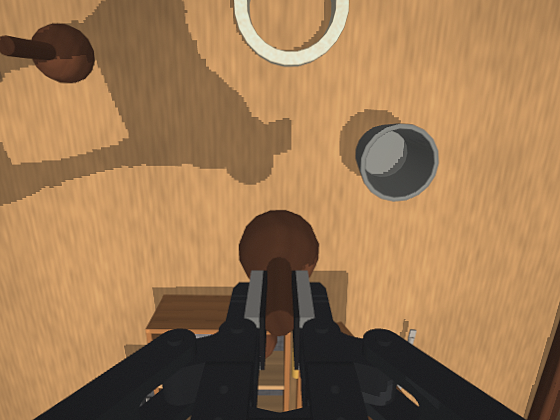

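```bash
python3 -m jog '[[-4,-8,0,0,5],[-10,-30,0,0,5],[-16,-62,0,0,5],[-19,-95,0,0,5],[-19,-128,0,0,5],[-19,-160,0,0,5],[-19,-186,0,0,5],[-19,-202,0,0,5],[-19,-207,0,0,5],[-19,-207,0,0,5]]'
python3 - <<'E'
from h import *
s=bot.read_state(); print(s["tool_pos"],s["wrist_force"],s["width"])
c=snap("wrist","wrist13.png")
E
```

```text
time: 24.75
tool_pos: [0.5795, 0.036, 0.203]
tcp_rot: [-1.217, 1.197, -1.196]
wrist_force: [0.4, 0.9, -0.8]
width: 0.123
[0.57948605 0.03595126 0.20303897] [ 0.3910941   0.85969415 -0.75372868] 0.12317264335601977
```

View pics/wrist13.png

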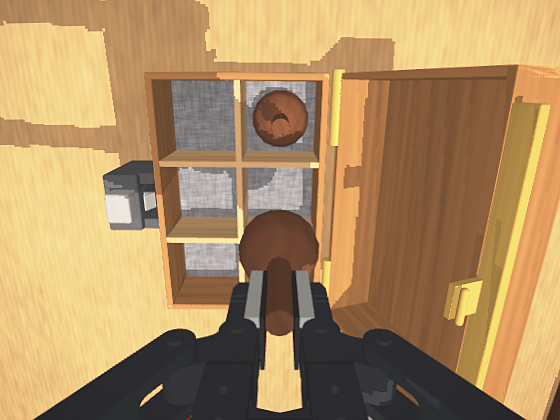

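```bash
python3 -m jog '[[1,0,-12,0,5],[1,0,-32,0,5],[1,0,-52,0,5],[1,0,-70,0,5],[1,0,-86,0,5],[1,0,-98,0,5],[1,0,-106,0,5],[1,0,-111,0,5],[1,0,-114,0,5],[1,0,-114,0,5]]'
python3 -m jog '[[0,0,-0.5,0,5],[0,0,-1,0,5],[0,0,-1,0,5],[0,0,-1,0,14],[0,0,-1,0,24],[0,0,-1,0,30],[0,0,10,0,34],[0,0,30,0,36],[0,0,60,0,40],[0,0,90,0,45]]'
python3 - <<'E'
from h import *
s=bot.read_state(); print(s["tool_pos"],s["wrist_force"],s["width"])
c=snap("wrist","wrist14.png");snap("top","top14.png")
E
```

```text
time: 26.05
tool_pos: [0.5809, 0.036, 0.0895]
tcp_rot: [-1.217, 1.196, -1.197]
wrist_force: [-0.0, 0.0, 0.1]
width: 0.125
time: 27.3
tool_pos: [0.5812, 0.036, 0.1819]
tcp_rot: [-1.216, 1.195, -1.197]
wrist_force: [-0.3, 0.1, -0.7]
width: 0.528
[0.58116648 0.03603314 0.18194667] [-0.34146902  0.11233441 -0.66541271] 0.5283750929508902
```

View pics/wrist14.png

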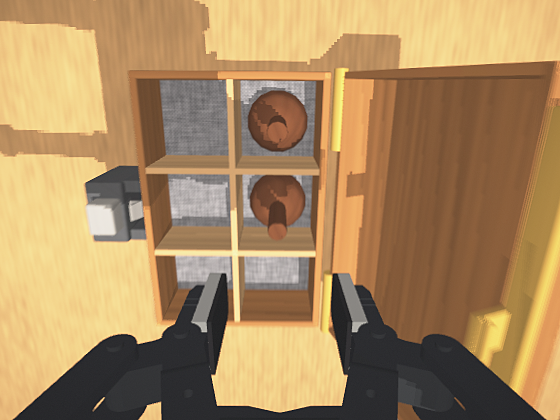

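View pics/top14.png

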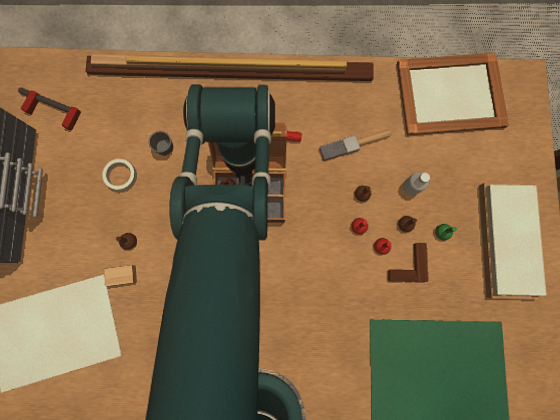

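```bash
python3 -m jog '[[-2,2,15,0,45],[-15,20,35,0,45],[-34,52,50,0,45],[-54,88,53,0,45],[-74,124,53,0,45],[-95,162,53,0,45],[-116,200,53,0,45],[-136,237,53,0,45],[-147,258,53,0,45],[-150,264,53,0,45]]'
python3 -m jog '[[0,0,0,0,45],[0,0,0,0,45],[0,0,0,0,45],[0,0,0,0,45],[0,0,0,0,45],[0,0,0,0,45],[0,0,0,0,45],[0,0,0,0,45],[0,0,0,0,45],[0,0,0,0,45]]'
python3 - <<'E'
from h import *
s=bot.read_state(); print(s["tool_pos"],s["wrist_force"],s["width"])
c=snap("wrist","wrist15.png")
E
```

```text
time: 28.65
tool_pos: [0.4295, 0.3008, 0.2321]
tcp_rot: [-1.22, 1.195, -1.195]
wrist_force: [0.6, -0.5, 0.6]
width: 0.526
time: 29.9
tool_pos: [0.4307, 0.3, 0.2323]
tcp_rot: [-1.217, 1.196, -1.196]
wrist_force: [0.1, -0.2, -0.1]
width: 0.529
[0.43067614 0.30001065 0.23227055] [ 0.09707664 -0.22094779 -0.06206   ] 0.5292901623536204
```

View pics/wrist15.png

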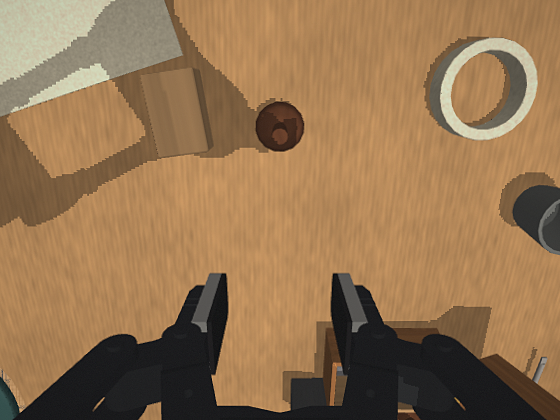

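```bash
python3 - <<'E'
from h import *
c=load("wrist15.png")
print(onz(c,279.5,126,.018).round(4),onz(c,279,135,.079).round(4))
E
```

```text
[0.4308 0.3513 0.018 ] [0.4304 0.3512 0.079 ]
```

```bash
python3 -m jog '[[0,12,-10,0,45],[0,36,-35,0,45],[0,50,-70,0,45],[0,50,-105,0,45],[0,50,-133,0,45],[0,50,-149,0,45],[0,50,-154,0,45],[0,50,-154,0,30],[0,50,-154,0,8],[0,50,-154,0,5]]' 40
python3 -m jog '[[0,0,0,0,5],[0,0,0,0,5],[0,0,0,0,5],[0,0,4,0,5],[0,0,15,0,5],[0,0,40,0,5],[0,0,70,0,5],[0,0,100,0,5],[0,0,120,0,5],[0,0,125,0,5]]'
python3 - <<'E'
from h import *
s=bot.read_state(); print(s["tool_pos"],s["wrist_force"],s["width"])
c=snap("wrist","wrist16.png")
E
```

```text
time: 31.2
tool_pos: [0.4315, 0.3505, 0.0795]
tcp_rot: [-1.215, 1.196, -1.196]
wrist_force: [-0.3, 0.2, 1.2]
width: 0.123
time: 32.45
tool_pos: [0.4315, 0.3506, 0.2054]
tcp_rot: [-1.214, 1.195, -1.196]
wrist_force: [-0.1, 0.9, -0.9]
width: 0.122
[0.43146408 0.35055369 0.20539384] [-0.10755572  0.87552976 -0.87728883] 0.1216337933705258
```

View pics/wrist16.png

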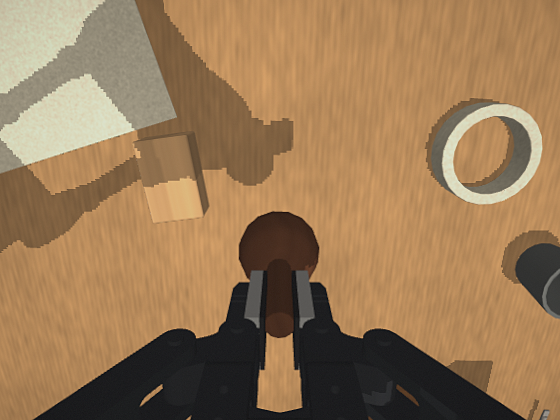

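```bash
python3 -m jog '[[4,-10,0,0,5],[15,-42,0,0,5],[28,-82,0,0,5],[42,-122,0,0,5],[56,-162,0,0,5],[69,-202,0,0,5],[80,-234,0,0,5],[86,-250,0,0,5],[88,-255,0,0,5],[88,-255,0,0,5]]'
python3 -m jog '[[0,0,0,0,5],[0,0,0,0,5],[0,0,-12,0,5],[0,0,-32,0,5],[0,0,-52,0,5],[0,0,-70,0,5],[0,0,-86,0,5],[0,0,-98,0,5],[0,0,-104,0,5],[0,0,-104,0,5]]'
python3 - <<'E'
from h import *
s=bot.read_state(); print(s["tool_pos"],s["wrist_force"],s["width"])
c=snap("wrist","wrist17.png")
E
```

```text
time: 33.75
tool_pos: [0.5184, 0.0953, 0.2029]
tcp_rot: [-1.218, 1.197, -1.196]
wrist_force: [0.6, 0.0, 0.4]
width: 0.123
time: 35.0
tool_pos: [0.5186, 0.095, 0.099]
tcp_rot: [-1.218, 1.197, -1.196]
wrist_force: [0.7, 0.1, 0.5]
width: 0.124
[0.51860347 0.09497471 0.09897704] [0.66658895 0.10480707 0.48827472] 0.12422178967015206
```

View pics/wrist17.png

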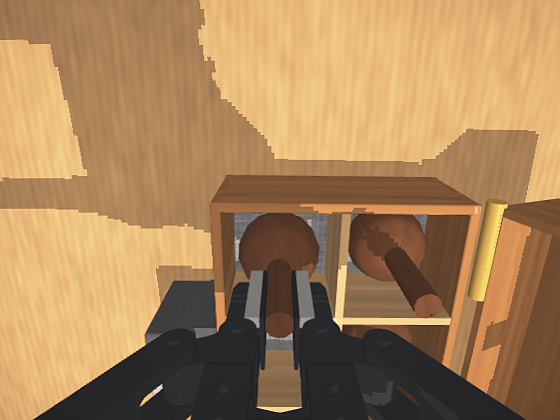

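```bash
python3 -m jog '[[0,0,-4,0,5],[0,0,-8,0,5],[0,0,-10,0,5],[0,0,-11,0,5],[0,0,-11,0,5],[0,0,-11,0,14],[0,0,-11,0,24],[0,0,-11,0,30],[0,0,-2,0,30],[0,0,15,0,30]]'
python3 -m jog '[[0,0,20,0,30],[-3,-5,60,0,35],[-6,-20,100,0,45],[-6,-45,120,0,45],[-6,-75,130,0,45],[-6,-110,130,0,45],[-6,-145,130,0,45],[-6,-180,130,0,45],[-6,-200,130,0,45],[-6,-205,130,0,45]]'
python3 - <<'E'
from h import *
s=bot.read_state(); print(s["tool_pos"],s["wrist_force"],s["width"],s["q"])
c=snap("wrist","wrist18.png");snap("top","top18.png")
E
```

```text
time: 36.3
tool_pos: [0.5182, 0.0949, 0.1146]
tcp_rot: [-1.219, 1.197, -1.196]
wrist_force: [1.3, 0.4, 0.1]
width: 0.349
time: 37.55
tool_pos: [0.5129, -0.1108, 0.2451]
tcp_rot: [-1.216, 1.197, -1.198]
wrist_force: [-0.2, -0.7, 0.1]
width: 0.529
[ 0.51288186 -0.11077511  0.24510606] [-0.16830991 -0.65327379  0.07208332] 0.5294617841818227 [-2.60398715e-01 -1.45124838e-02  1.93620538e+00  3.59733521e-04
  1.21889296e+00 -2.76334124e-01]
```

View pics/wrist18.png

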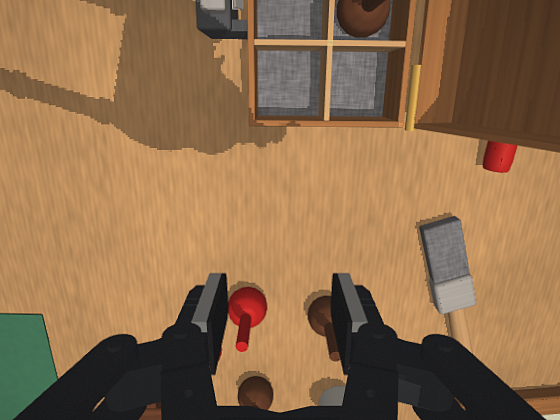

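View pics/top18.png

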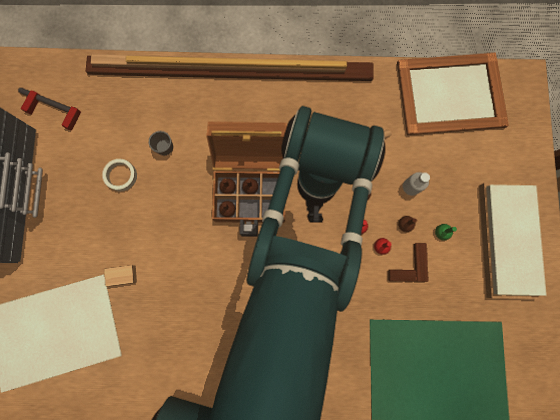

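```bash
python3 -m jog '[[4,-12,0,0,45],[14,-45,0,0,45],[26,-85,0,0,45],[38,-125,0,0,45],[48,-165,0,0,45],[54,-192,0,0,45],[55,-204,0,0,45],[55,-204,0,0,45],[55,-204,0,0,45],[55,-204,0,0,45]]'
python3 - <<'E'
from h import *
s=bot.read_state(); print(s["tool_pos"],s["wrist_force"],s["width"],s["q"])
c=snap("wrist","wrist19.png")
E
```

```text
time: 38.9
tool_pos: [0.5677, -0.3129, 0.2444]
tcp_rot: [-1.218, 1.196, -1.195]
wrist_force: [-0.2, -0.2, -0.3]
width: 0.528
[ 0.56768939 -0.31286188  0.24444092] [-0.17377076 -0.2294215  -0.3301863 ] 0.5278061876908698 [-5.42220575e-01  2.21214697e-01  1.67843250e+00  2.08084218e-04
  1.24205733e+00 -5.60941711e-01]
```

View pics/wrist19.png

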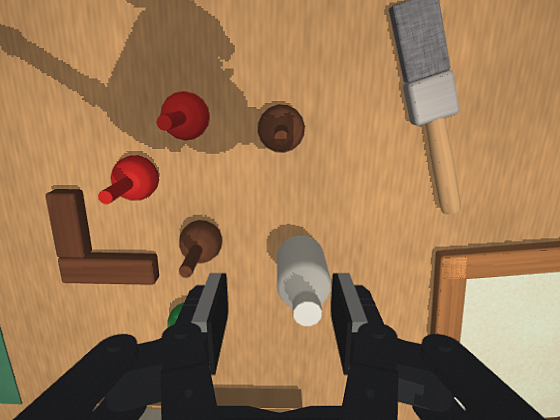

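```bash
python3 - <<'E'
from h import *
c=load("wrist19.png")
print(onz(c,281,128,.018).round(4),onz(c,281,134,.079).round(4))
print("f4",onz(c,201,241,.018).round(4),onz(c,187.5,272,.079).round(4))
print("glue",onz(c,307,313,.11).round(4),onz(c,298,250,.02).round(4))
E
```

```text
[ 0.5692 -0.2645  0.018 ] [ 0.5689 -0.2624  0.079 ]
f4 [ 0.4903 -0.3784  0.018 ] [ 0.4906 -0.3811  0.079 ]
glue [ 0.5923 -0.3993  0.11  ] [ 0.589  -0.3857  0.02  ]
```

```bash
python3 -m jog '[[1,12,-10,0,45],[1,36,-35,0,45],[1,48,-70,0,45],[1,48,-105,0,45],[1,48,-138,0,45],[1,48,-158,0,45],[1,48,-166,0,45],[1,48,-166,0,30],[1,48,-166,0,8],[1,48,-166,0,5]]' 40
python3 -m jog '[[0,0,0,0,5],[0,0,0,0,5],[0,0,0,0,5],[0,0,4,0,5],[0,0,15,0,5],[0,0,40,0,5],[0,0,70,0,5],[0,0,100,0,5],[0,0,120,0,5],[0,0,125,0,5]]'
python3 - <<'E'
from h import *
s=bot.read_state(); print(s["tool_pos"],s["wrist_force"],s["width"])
c=snap("wrist","wrist20.png")
E
```

```text
time: 40.2
tool_pos: [0.5696, -0.2665, 0.0797]
tcp_rot: [-1.216, 1.194, -1.198]
wrist_force: [0.6, -0.5, -0.1]
width: 0.12
time: 41.45
tool_pos: [0.5695, -0.2664, 0.2051]
tcp_rot: [-1.217, 1.194, -1.199]
wrist_force: [1.2, -0.6, -0.9]
width: 0.123
[ 0.5694621  -0.26638949  0.20514413] [ 1.15483588 -0.62035852 -0.93170009] 0.12346983717841896
```

View pics/wrist20.png

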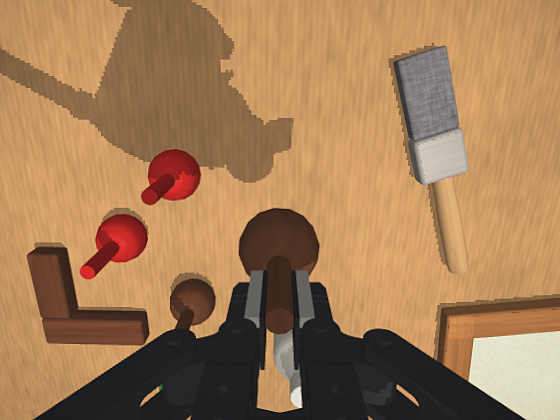

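```bash
python3 -m jog '[[2,10,0,0,5],[4,40,0,0,5],[6,78,0,0,5],[8,116,0,0,5],[10,154,0,0,5],[12,190,0,0,5],[12,220,0,0,5],[12,236,0,0,5],[12,241,0,0,5],[12,241,0,0,5]]'
python3 -m jog '[[0,0,0,0,5],[0,0,0,0,5],[0,0,-12,0,5],[0,0,-32,0,5],[0,0,-52,0,5],[0,0,-70,0,5],[0,0,-86,0,5],[0,0,-98,0,5],[0,0,-104,0,5],[0,0,-104,0,5]]'
python3 - <<'E'
from h import *
s=bot.read_state(); print(s["tool_pos"],s["wrist_force"],s["width"])
c=snap("wrist","wrist21.png")
E
```

```text
time: 42.75
tool_pos: [0.5806, -0.0253, 0.2029]
tcp_rot: [-1.218, 1.196, -1.196]
wrist_force: [0.5, 0.3, -0.9]
width: 0.124
time: 44.0
tool_pos: [0.5806, -0.025, 0.099]
tcp_rot: [-1.218, 1.197, -1.196]
wrist_force: [-0.4, -0.0, -0.3]
width: 0.124
[ 0.58062306 -0.02498419  0.09898062] [-0.39008049 -0.02479986 -0.32737601] 0.12402948832743779
```

View pics/wrist21.png

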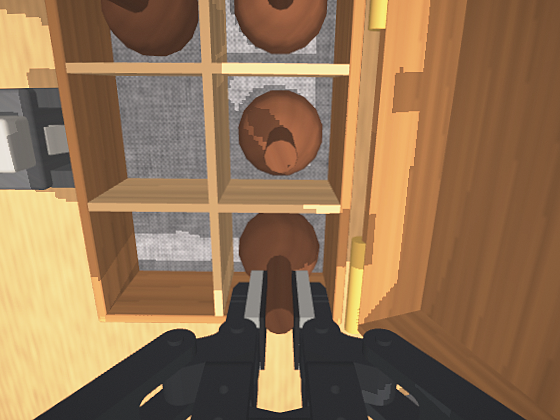

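```bash
python3 -m jog '[[0,0,-4,0,5],[0,0,-8,0,5],[0,0,-10,0,5],[0,0,-11,0,5],[0,0,-11,0,5],[0,0,-11,0,14],[0,0,-11,0,24],[0,0,-11,0,30],[0,0,-2,0,30],[0,0,15,0,30]]'
python3 -m jog '[[0,0,20,0,30],[-3,-5,60,0,35],[-8,-25,100,0,45],[-16,-65,120,0,45],[-26,-112,130,0,45],[-38,-162,130,0,45],[-50,-212,130,0,45],[-62,-262,130,0,45],[-74,-312,130,0,45],[-82,-350,130,0,45]]'
python3 -m jog '[[-4,-22,0,0,45],[-8,-44,0,0,45],[-9,-53,0,0,45],[-9,-55,0,0,45],[-9,-55,0,0,45],[-9,-55,0,0,45],[-9,-55,0,0,45],[-9,-55,0,0,45],[-9,-55,0,0,45],[-9,-55,0,0,45]]'
python3 - <<'E'
from h import *
s=bot.read_state(); print(s["tool_pos"],s["wrist_force"],s["width"],s["q"])
c=snap("wrist","wrist22.png");snap("top","top22.png")
E
```

```text
time: 45.3
tool_pos: [0.5802, -0.0249, 0.1146]
tcp_rot: [-1.218, 1.197, -1.196]
wrist_force: [0.3, 0.5, 1.1]
width: 0.351
time: 46.55
tool_pos: [0.4982, -0.3773, 0.2465]
tcp_rot: [-1.217, 1.195, -1.199]
wrist_force: [0.3, 0.8, -0.7]
width: 0.53
time: 47.8
tool_pos: [0.4897, -0.43, 0.2442]
tcp_rot: [-1.217, 1.196, -1.196]
wrist_force: [-0.3, 0.4, -0.3]
width: 0.53
[ 0.48967609 -0.4299686   0.24424622] [-0.31388676  0.39211839 -0.28201327] 0.5299014722494906 [-7.58772344e-01  2.27767029e-01  1.67084915e+00 -2.54364792e-05
  1.24306215e+00 -7.76224211e-01]
```

View pics/wrist22.png

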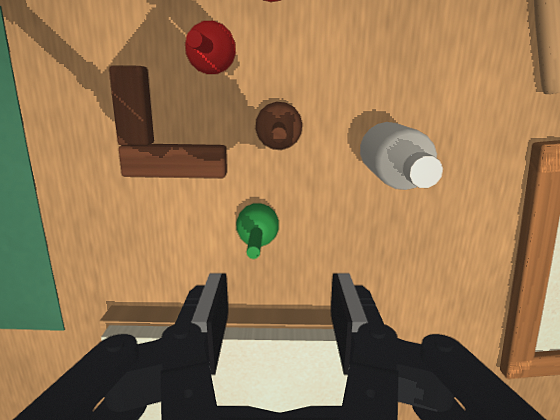

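View pics/top22.png

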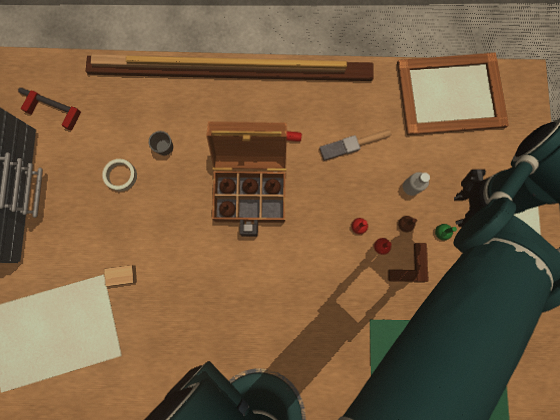

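```bash
python3 - <<'E'
from h import *
c=load("wrist22.png")
print(onz(c,279,126,.018).round(4),onz(c,279,132,.079).round(4))
print("glue",onz(c,425,171,.11).round(4),onz(c,388,143,.02).round(4),"green",onz(c,257,224,.018),onz(c,253,252,.079))
E
```

```text
[ 0.4894 -0.3799  0.018 ] [ 0.4894 -0.3781  0.079 ]
glue [ 0.5919 -0.3993  0.11  ] [ 0.5903 -0.3932  0.02  ] green [ 0.46914688 -0.47601491  0.018     ] [ 0.46920058 -0.47804795  0.079     ]
```

```bash
python3 -m jog '[[0,12,-10,0,45],[0,38,-35,0,45],[0,50.5,-70,0,45],[0,50.5,-105,0,45],[0,50.5,-138,0,45],[0,50.5,-158,0,45],[0,50.5,-166,0,45],[0,50.5,-166,0,30],[0,50.5,-166,0,8],[0,50.5,-166,0,5]]' 40
python3 -m jog '[[0,0,0,0,5],[0,0,0,0,5],[0,0,0,0,5],[0,0,4,0,5],[0,0,15,0,5],[0,0,40,0,5],[0,0,70,0,5],[0,0,100,0,5],[0,0,120,0,5],[0,0,125,0,5]]'
python3 - <<'E'
from h import *
s=bot.read_state(); print(s["tool_pos"],s["wrist_force"],s["width"])
c=snap("wrist","wrist23.png")
E
```

```text
time: 49.15
tool_pos: [0.4904, -0.3801, 0.0796]
tcp_rot: [-1.217, 1.194, -1.198]
wrist_force: [0.0, -0.4, -0.6]
width: 0.123
time: 50.4
tool_pos: [0.4903, -0.38, 0.2051]
tcp_rot: [-1.217, 1.194, -1.199]
wrist_force: [-0.3, -0.4, -1.1]
width: 0.124
[ 0.49033591 -0.38001127  0.2051108 ] [-0.28988845 -0.38395252 -1.11240839] 0.12417819512890164
```

View pics/wrist23.png

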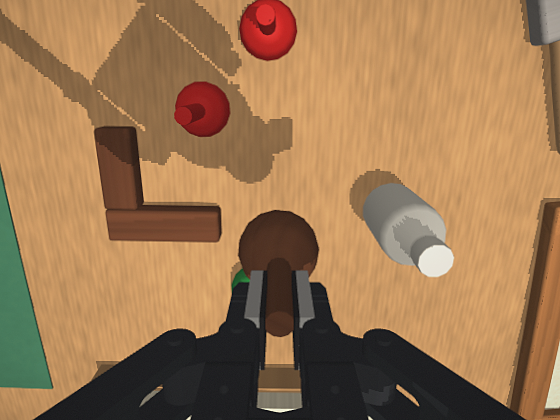

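```bash
python3 -m jog '[[1,10,0,0,5],[4,42,0,0,5],[8,86,0,0,5],[12,130,0,0,5],[16,174,0,0,5],[20,218,0,0,5],[24,262,0,0,5],[28,304,0,0,5],[30,336,0,0,5],[31,351,0,0,5]]'
python3 -m jog '[[0,4,0,0,5],[0,5,0,0,5],[0,5,-12,0,5],[0,5,-32,0,5],[0,5,-52,0,5],[0,5,-70,0,5],[0,5,-86,0,5],[0,5,-98,0,5],[0,5,-104,0,5],[0,5,-104,0,5]]'
python3 - <<'E'
from h import *
s=bot.read_state(); print(s["tool_pos"],s["wrist_force"],s["width"])
c=snap("wrist","wrist24.png")
E
```

```text
time: 51.7
tool_pos: [0.5194, -0.0265, 0.2017]
tcp_rot: [-1.22, 1.197, -1.193]
wrist_force: [0.1, -0.8, -1.7]
width: 0.12
time: 52.95
tool_pos: [0.5206, -0.0235, 0.099]
tcp_rot: [-1.218, 1.197, -1.196]
wrist_force: [0.1, -0.4, 0.3]
width: 0.124
[ 0.52059697 -0.02346102  0.09899065] [ 0.0697347  -0.36310043  0.31337646] 0.12434599150295803
```

View pics/wrist24.png

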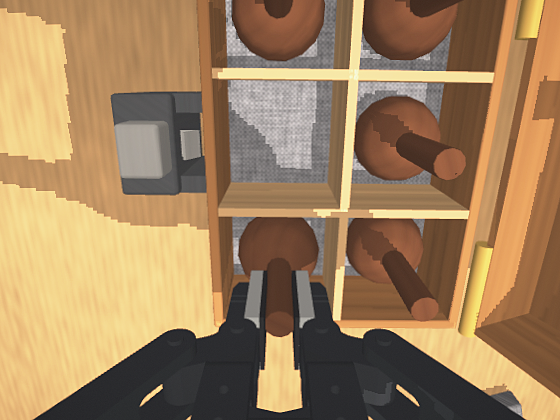

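```bash
python3 -m jog '[[0,0,-4,0,5],[0,0,-8,0,5],[0,0,-10,0,5],[0,0,-11,0,5],[0,0,-11,0,5],[0,0,-11,0,14],[0,0,-11,0,24],[0,0,-11,0,30],[0,0,-2,0,30],[0,0,15,0,30]]'
python3 -m jog '[[0,0,20,0,30],[0,0,60,0,30],[-10,-10,105,0,20],[-25,-40,135,0,0],[-30,-80,140,0,0],[-30,-120,140,0,0],[-30,-160,140,0,0],[-30,-200,140,0,0],[-30,-220,140,0,0],[-30,-220,140,0,0]]'
python3 - <<'E'
from h import *
s=bot.read_state(); print(s["tool_pos"],s["wrist_force"],s["width"],s["q"])
t=snap("top","top25.png");snap("scene","scene25.png")
cv2.imwrite("pics/t25c.png",cv2.resize(t["pixels"][115:245,180:340],None,fx=5,fy=5,interpolation=cv2.INTER_CUBIC)[:,:,::-1])
E
```

```text
time: 54.25
tool_pos: [0.5202, -0.0235, 0.1146]
tcp_rot: [-1.218, 1.197, -1.196]
wrist_force: [0.5, -0.8, 0.7]
width: 0.349
time: 55.5
tool_pos: [0.4907, -0.2443, 0.255]
tcp_rot: [-1.216, 1.197, -1.198]
wrist_force: [1.0, 0.7, -0.4]
width: -0.0
[ 0.49074525 -0.24430885  0.25503956] [ 0.95081254  0.72910511 -0.36555675] -0.0004322570800224766 [-5.07559827e-01  2.46067198e-02  1.87826045e+00  3.77838268e-04
  1.23805968e+00 -5.23110445e-01]
```

View pics/t25c.png

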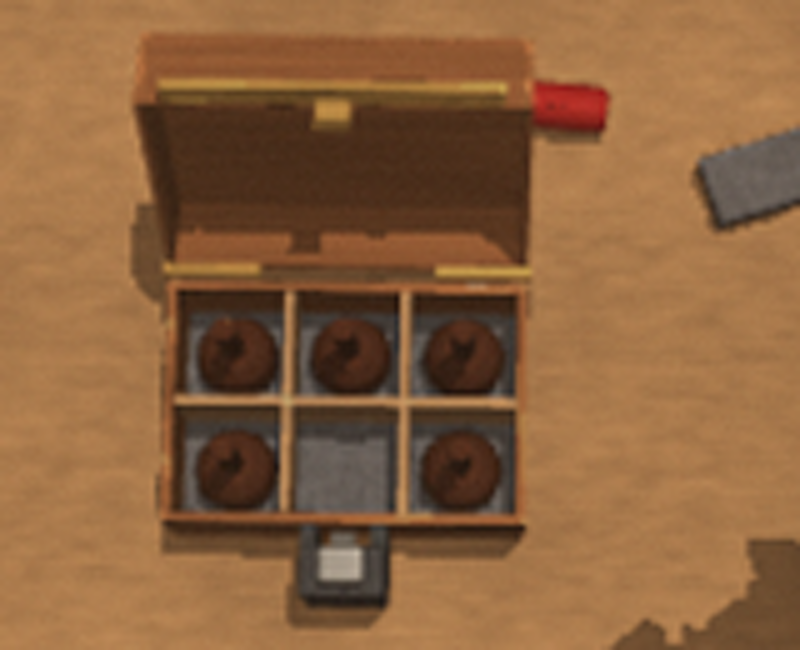

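View pics/top25.png

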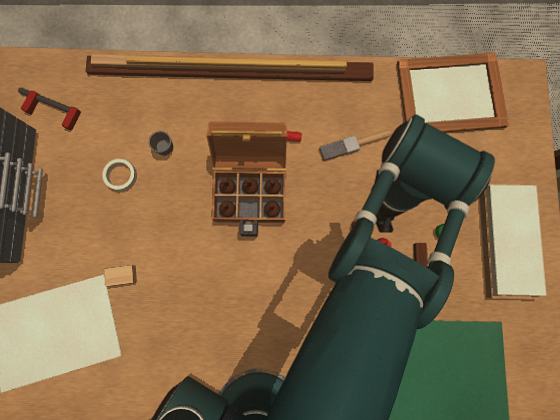

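View pics/scene25.png

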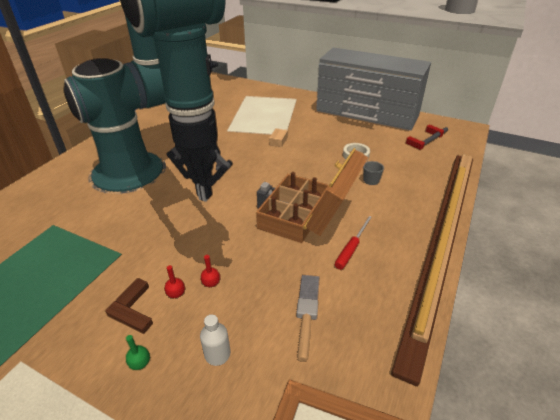

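```bash
python3 -m jog '[[10,6,5,0,0],[40,28,10,0,0],[75,58,10,0,0],[112,90,10,0,0],[148,122,10,0,0],[184,156,10,0,0],[216,194,10,0,0],[242,232,10,0,0],[257,262,10,0,0],[262,278,10,0,0]]'
python3 -m jog '[[0,2,0,0,0],[0,2,0,0,0],[0,2,-10,0,0],[0,2,-30,0,0],[0,2,-55,0,0],[0,2,-75,0,0],[0,2,-86,0,0],[0,2,-90,0,0],[0,2,-90,0,0],[0,2,-90,0,0]]'
python3 - <<'E'
from h import *
s=bot.read_state(); print(s["tool_pos"],s["wrist_force"],s["width"],s["q"])
c=snap("scene","scene26.png");c=snap("wrist","wrist26.png")
from tr import P
for th in np.arange(1.92,-.01,-.12):
    C=P(th,-132,42); S=P(th,-115,42); print(round(th,2),C.round(1),S.round(1))
E
```

```text
time: 56.85
tool_pos: [0.7532, 0.0384, 0.2641]
tcp_rot: [-1.219, 1.194, -1.193]
wrist_force: [-0.9, 0.4, -0.8]
width: 0.002
time: 58.1
tool_pos: [0.7535, 0.0366, 0.1756]
tcp_rot: [-1.216, 1.195, -1.197]
wrist_force: [0.9, 0.5, 0.6]
width: -0.001
[0.75345763 0.03658179 0.17564401] [0.94443271 0.54169213 0.61273716] -0.001046532936858535 [ 1.54930717e-02  4.61859529e-01  1.48988282e+00  1.49967988e-05
  1.18771425e+00 -2.05394327e-03]
1.92 [153.6 166.7] [147.8 150.7]
1.8 [139.9 176. ] [136.  159.4]
1.68 [125.1 183.6] [123.3 166.7]
1.56 [109.6 189.4] [109.8 172.4]
1.44 [ 93.4 193.4] [ 95.6 176.5]
1.32 [ 76.9 195.3] [ 81.1 178.8]
1.2 [ 60.3 195.2] [ 66.5 179.4]
1.08 [ 43.8 193.2] [ 51.8 178.2]
0.96 [ 27.7 189.2] [ 37.5 175.3]
0.84 [ 12.2 183.3] [ 23.5 170.7]
0.72 [ -2.5 175.6] [ 10.2 164.4]
0.6 [-16.2 166.2] [ -2.2 156.6]
0.48 [-28.7 155.2] [-13.6 147.4]
0.36 [-39.7 142.8] [-23.8 136.8]
0.24 [-49.2 129.2] [-32.7 125.1]
0.12 [-57.  114.5] [-40.1 112.5]
-0.0 [-63.  99.] [-46.  99.]
```

View pics/scene26.png

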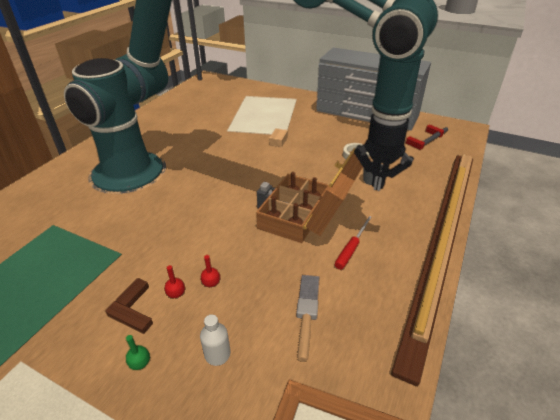

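View pics/wrist26.png

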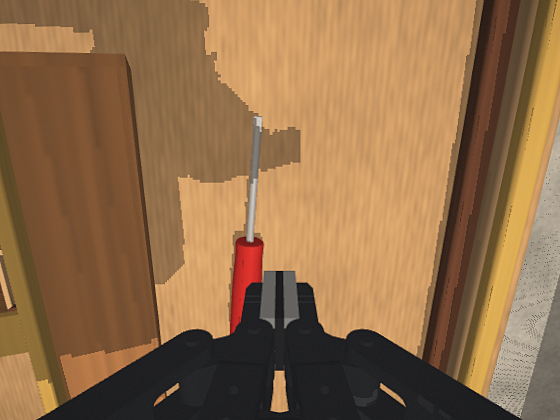

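```bash
python3 -m jog '[[0,0,0,-6,0],[0,0,0,-16,0],[0,0,0,-26,0],[0,0,0,-36,0],[0,0,0,-46,0],[0,0,0,-56,0],[0,0,0,-66,0],[0,0,0,-76,0],[0,0,0,-86,0],[0,0,0,-90,0]]'
python3 -m jog '[[-5,0,0,0,0],[-15,0,0,0,0],[-25,0,0,0,0],[-33,0,0,0,0],[-38,-0.5,0,0,0],[-45,-1,5,0,0],[-52,-1,9,0,0],[-59,-1,13,0,0],[-67,-1,17,0,0],[-67,-1,17,0,0]]'
python3 - <<'E'
from h import *
s=bot.read_state(); print(s["tool_pos"],s["wrist_force"],s["width"],s["q"])
c=snap("scene","scene27.png")
cv2.imwrite("pics/s27c.png",cv2.resize(c["pixels"][50:250,220:440],None,fx=3,fy=3)[:,:,::-1])
E
```

```text
time: 59.45
tool_pos: [0.753, 0.0365, 0.175]
tcp_rot: [-0.015, 2.214, -2.214]
wrist_force: [-0.1, 0.0, 0.6]
width: 0.002
time: 60.7
tool_pos: [0.6853, 0.0354, 0.1919]
tcp_rot: [-0.019, 2.212, -2.213]
wrist_force: [2.0, 0.4, -0.4]
width: -0.001
[0.68529825 0.03542874 0.19187322] [ 1.97747996  0.35142735 -0.37536636] -0.001243088959899401 [ 1.54267482e-02  3.27576087e-01  1.64364849e+00 -1.58114678e-04
  1.16986221e+00  1.56880350e+00]
```

View pics/s27c.png

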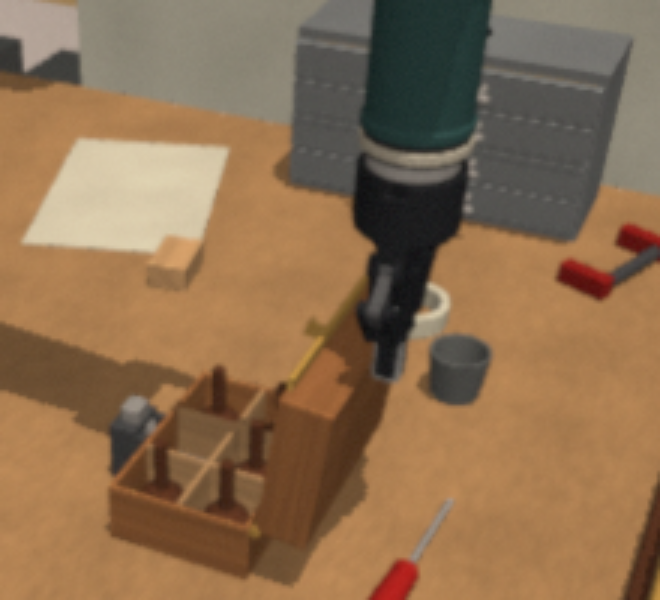

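```bash
python3 -m jog '[[-7,0,3,0,0],[-15,0,5,0,0],[-22,-0.5,7.5,0,0],[-29,-0.5,9.5,0,0],[-36,-0.5,11,0,0],[-44,-1,12,0,0],[-51,-1,12.5,0,0],[-58,-1,12.5,0,0],[-66,-1,12,0,0],[-73,-1,11,0,0]]'
python3 - <<'E'
from h import *
s=bot.read_state(); print(s["tool_pos"],s["wrist_force"],s["width"],s["q"])
c=snap("scene","scene28.png")
cv2.imwrite("pics/s28c.png",cv2.resize(c["pixels"][50:250,220:440],None,fx=3,fy=3)[:,:,::-1])
E
```

```text
time: 62.0
tool_pos: [0.6123, 0.0345, 0.2026]
tcp_rot: [-0.019, 2.212, -2.212]
wrist_force: [2.3, 1.4, 3.5]
width: 0.001
[0.61233034 0.03449962 0.20258217] [2.29453807 1.44876504 3.49904131] 0.0005220505213618523 [ 1.56794604e-02  1.86823421e-01  1.79905281e+00 -1.77371431e-05
  1.15527699e+00  1.56899495e+00]
```

View pics/s28c.png

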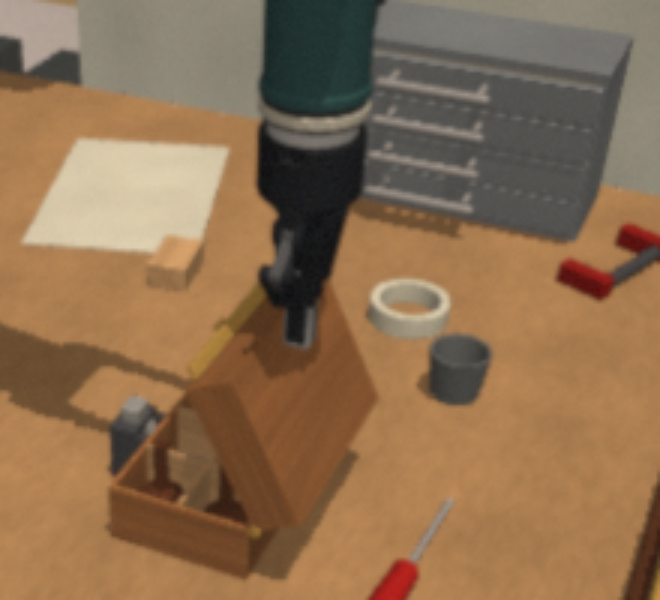

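```bash
python3 -m jog '[[-7,0,-1,0,0],[-14,0,-3,0,0],[-21,-0.5,-5,0,0],[-28,-0.5,-7.5,0,0],[-35,-0.5,-10.5,0,0],[-42,-1,-14,0,0],[-48,-1,-17.5,0,0],[-54,-1,-21.5,0,0],[-60,-1,-26,0,0],[-66,-1,-31,0,0]]'
python3 - <<'E'
from h import *
s=bot.read_state(); print(s["tool_pos"],s["wrist_force"],s["width"])
E
```

```text
time: 63.3
tool_pos: [0.546, 0.0334, 0.1709]
tcp_rot: [-0.02, 2.213, -2.213]
wrist_force: [-0.1, 1.6, 4.5]
width: 0.006
[0.54600554 0.03343566 0.1709049 ] [-0.07989132  1.57416313  4.54247345] 0.006094532878114174
```

```bash
python3 -m jog '[[-5,0,-5,0,0],[-10,0,-10.5,0,0],[-15,0,-16,0,0],[-19,0,-22,0,0],[-23,-0.5,-28,0,0],[-26,-0.5,-33,0,0],[-28,-0.5,-37,0,0],[-29,-0.5,-39,0,0],[-29,-0.5,-40,0,0],[-29,-0.5,-40,0,0]]'
python3 - <<'E'
from h import *
s=bot.read_state(); print(s["tool_pos"],s["wrist_force"],s["width"])
c=snap("scene","scene29.png")
cv2.imwrite("pics/s29c.png",cv2.resize(c["pixels"][50:250,220:440],None,fx=3,fy=3)[:,:,::-1])
E
```

```text
time: 64.55
tool_pos: [0.5175, 0.0332, 0.1319]
tcp_rot: [-0.02, 2.213, -2.213]
wrist_force: [-4.3, 3.0, 9.0]
width: -0.0
[0.51746887 0.03318718 0.13187069] [-4.25787732  3.03459841  8.963048  ] -0.0003701638255844437
```

View pics/s29c.png

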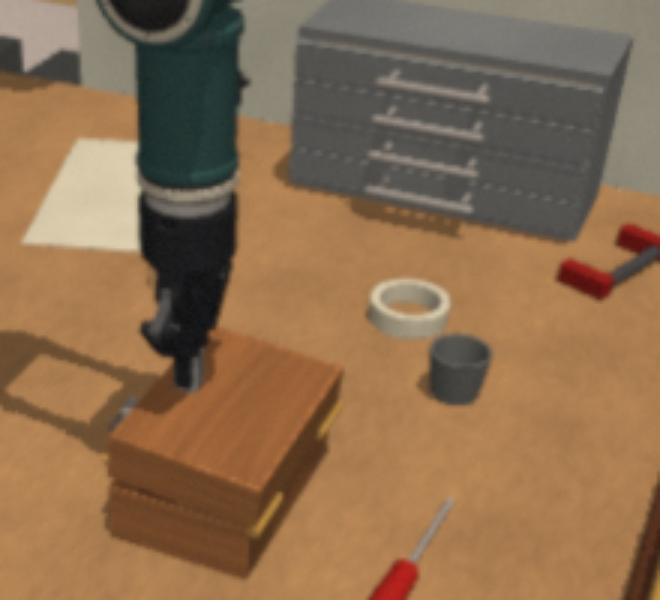

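```bash
python3 -m jog '[[0,0,-1.5,0,0],[0,0,-3,0,0],[0,0,-4.5,0,0],[0,0,-6,0,0],[0,0,-7,0,0],[0,0,-8,0,0],[0,0,-9,0,0],[0,0,-10,0,0],[0,0,-10,0,0],[0,0,-10,0,0]]'
python3 - <<'E'
from h import *
s=bot.read_state(); print(s["tool_pos"],s["wrist_force"],s["width"])
E
```

```text
time: 65.85
tool_pos: [0.5166, 0.0328, 0.1238]
tcp_rot: [-0.023, 2.213, -2.215]
wrist_force: [-13.3, 0.8, 25.5]
width: -0.003
[0.51657038 0.03276533 0.12383375] [-13.28499655   0.77696452  25.49050713] -0.003389820218252866
```

```bash
python3 -m jog '[[0,0,-0.5,0,0],[0,0,-0.5,0,0],[0,0,0.5,0,0],[0,0,2,0,0],[0,0,4,0,0],[0,0,6,0,0],[0,0,8,0,0],[0,0,10,0,0],[0,0,12,0,0],[0,0,12,0,0]]'
python3 - <<'E'
from h import *
s=bot.read_state(); print(s["tool_pos"],s["wrist_force"],s["width"])
c=snap("scene","scene30.png")
cv2.imwrite("pics/s30c.png",cv2.resize(c["pixels"][50:250,220:440],None,fx=3,fy=3)[:,:,::-1])
E
```

```text
time: 67.1
tool_pos: [0.5179, 0.033, 0.1335]
tcp_rot: [-0.019, 2.212, -2.212]
wrist_force: [0.5, 0.7, -0.2]
width: -0.001
[0.51791588 0.0329939  0.13348011] [ 0.48842109  0.7256574  -0.19193038] -0.0014113252301848707
```

View pics/s30c.png

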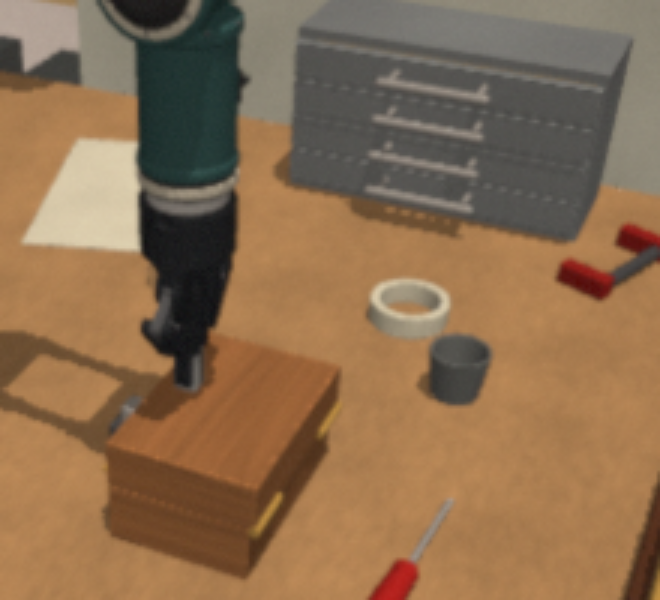

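The force is gone with the finger 9 mm off the lid, and the lid has stayed down, so the catch holds. Next I move clear and check the whole bench.

```bash
python3 -m jog '[[0,0,20,0,0],[0,0,60,0,0],[0,0,100,0,0],[0,-20,130,0,0],[0,-60,140,0,0],[0,-110,140,0,0],[0,-160,140,0,0],[0,-210,140,0,0],[0,-235,140,0,0],[0,-240,140,0,0]]'
python3 -m jog '[[0,0,0,0,0],[0,0,0,0,0],[0,0,0,0,0],[0,0,0,0,0],[0,0,0,0,0],[0,0,0,0,0],[0,0,0,0,0],[0,0,0,0,0],[0,0,0,0,0],[0,0,0,0,0]]'
python3 - <<'E'
from h import *
s=bot.read_state(); print(s["time"],s["tool_pos"],s["wrist_force"])
t=snap("top","top31.png");snap("scene","scene31.png")
a=load("top0.png")["pixels"]; b=t["pixels"]
A=lambda p:cv2.resize(p[150:265,200:300],None,fx=4,fy=4,interpolation=cv2.INTER_CUBIC)
cv2.imwrite("pics/cmp31.png",np.hstack([A(a),A(b)])[:,:,::-1])
E
```

```text
time: 68.4
tool_pos: [0.5174, -0.2084, 0.273]
tcp_rot: [-0.017, 2.214, -2.214]
wrist_force: [-0.2, 0.2, 0.0]
width: -0.004
time: 69.65
tool_pos: [0.5177, -0.207, 0.2733]
tcp_rot: [-0.019, 2.213, -2.213]
wrist_force: [0.0, 0.3, -0.6]
width: -0.001
69.65 [ 0.5176877  -0.20702634  0.27328175] [ 0.00669874  0.3233542  -0.61298369]
```

View pics/cmp31.png

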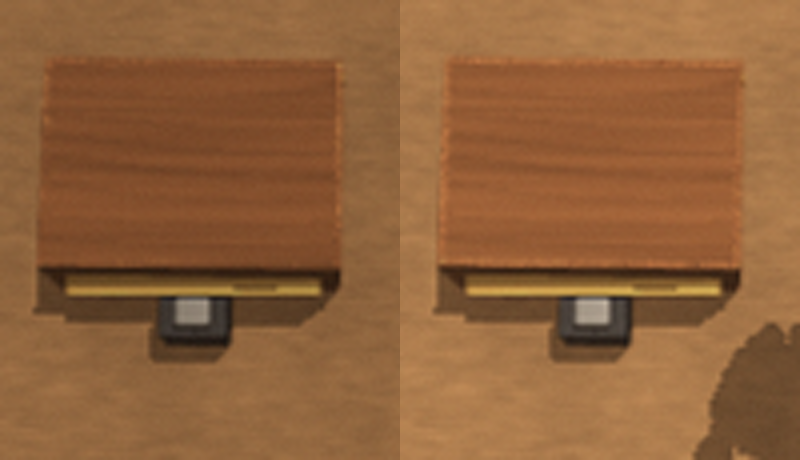

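View pics/scene31.png

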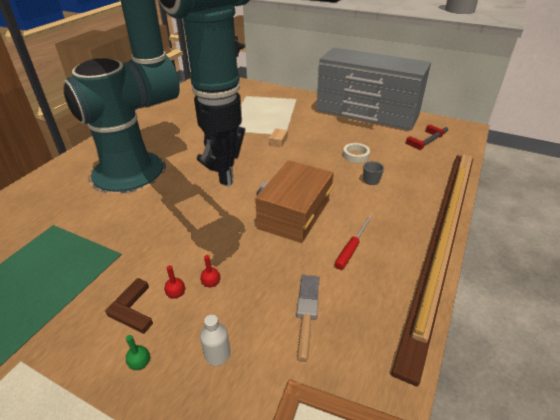

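View pics/top31.png

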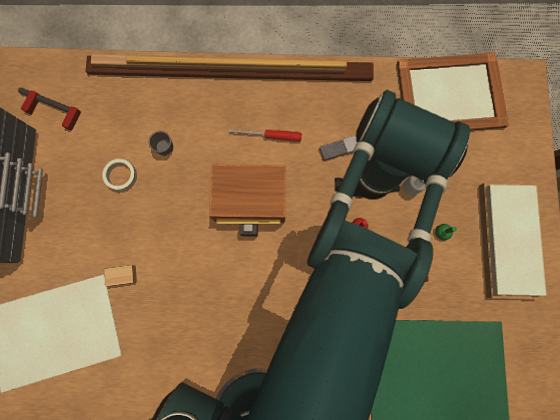

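The lid and button look the same as at the start (shut, button up). No dark feet are left on the bench, and the other things are where they were. I'm handing the job in.

```bash
python3 -c "
from workcell import bot
print(bot.finish_job())"
```

```text
the job is handed in; nothing more can be done
None
```

I handed the job in after about 70 s of robot time. The lid is shut on its catch, and all five feet that were present went into pockets. `finish_job()` gives no verdict, so the outcome below rests on my own checks.

- **Opening:** I pressed the button about 5.5 mm with the closed fingertips and met the lip as it rose. I then led the lid up to fully open at roughly 0.6–0.8 rad/s by command. From about 0.7 rad on, the fingertips rode on the lip's edge instead of inside it, and the wrist force rose to about 20 N. The lid did not jump in any picture, but I could not read its actual speed.
- **Feet:** Each foot was gripped by its stem, set down within about 1 mm of the felt and let go. The picture taken with the lid still open shows all five standing stem up, with the front middle pocket empty. I saw no sixth dark foot and no foot knocked aside.
- **Shutting:** I pushed the lid down from behind, finishing at about 1.5 mm per step. It bottomed with the fingertips at 98.8 mm, against the 99 mm expected, under about 25 N. That is more than the 10 to 15 N quoted at the lip, and the position and pictures suggest the catch took.
- **Last checks:** With the hand lifted clear, the wrist force was about zero and the lid stayed shut. The lid and button look the same as at the start. The other things look unmoved, although the arm partly hid the glue, the brush and the frame corner in the last top picture; they are in place in the scene picture. With the lid closed I could not see the feet again.

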